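# Press a dowelled cap home with a one-hand bar clamp

## Task

Press the loose cap fully home on its dowelled guitar end block with the bar clamp: pump the trigger in full strokes until the clamp's pad bears on the cap with about 18 N (at least 12 N, never more than 28 N), then let the trigger go so that the ratchet alone holds that pressure for a second. After that press the release button, keep it down until the jaw has run all the way back out, and let go of it. Work the clamp only by its trigger and its button, do not force either of them hard against its stop, do not push the jaw or the work by hand, and leave the other things on the bench where they are.

Things in the scene. Friction and masses are not known exactly. Their poses are not given: they have to be found in the camera images.
- clamp: Black one-hand bar clamp bolted grip-up on a fixed plywood board (x -185 to +200, 110 wide, 18 mm thick). Origin on the table under the trigger pivot, z up, +x along the bar from grip to jaw. Housing x -175 to +25, 34 wide, top at 56 mm height. Fixed grip behind the trigger: x -46 to -32, 30 wide, top at 150 mm. Pumping draws bar and jaw in (-x) against a weak spring that pushes them out.
- blade: Trigger blade: black upright lever 24 wide, 9 mm thick, before the grip, top 161 mm above the table. Origin: the push point, middle of its front face, 126 mm high at rest. x points out of the front face (to the jaw, 0.15 rad below level at rest), z up it. Push it to the clamp's -x with shut fingers from in front, where the air is free above 92 mm. Pivot 115 mm below: the origin moves 36 mm a stroke.
- trigger (a joint): Trigger angle, rad: 0 at rest (sprung), 0.315 at its hard stop. Only a full stroke (past 0.27) clicks the ratchet on one tooth; let it back below 0.03 before the next. Force at the push point: 3 N at first, about 5 N at 0.2 rad while the pad touches nothing, and there about 0.2 N more per newton of the pad pressure held after the click. One click per stroke at most; above 20 N of pressure it may fail to click.
- jaw (a joint): Jaw travel from its outermost place, m: 0 fully out, 0.0055 after one click, then 0.006 more per click, at most 8 clicks. At the end of a stroke it runs 2 to 3 mm past the click and settles back.
- jaw_arm: Jaw at the bar's end: black upright arm 20 x 26 x 68 mm, and before it a round rubber pad (32 mm across, 7 thick) on a sprung stem. Origin: centre of the arm's face towards the work, 72 mm above the table. The pad's face stands 36 mm before it (clamp's -x) when free, and yields 1 mm per newton of pressure, up to 26 mm.
- block: Wooden end block 44 x 50 x 36 mm on two plywood cheeks, fixed to the clamp's board between housing and jaw (its place along the bar varies by 14 mm); top 92 mm above the table. Origin 18 mm above the table, under the shoulder (the face that the cap closes on); +x as the clamp's. It carries the cap on two dowels.
- cap (a joint): Gap between the cap (pale wood, 16 x 50 x 36 mm) and the block's shoulder, m: 0 fully home, starts at 4 to 10 mm. The tight dowels resist with 5 N, so the pad yields about 5 mm before the cap moves; once home it is solid.
- button: Release button, black, round, 28 mm across, in a collar on the housing's tail behind the grip (105 mm behind the clamp's origin). Origin: centre of its top, 78 mm above the table, 12 mm above its collar; pressed straight down.
- release (a joint): Depth of the release button, m: 0 up, 0.008 at its stop; 4 N to start, 7 N at the bottom, a few more while the clamp is loaded. Deeper than 5 mm the ratchet is free and, with the trigger at rest, the jaw runs out in about a second; let up early, it catches on the next tooth.
- cork_block: Cork sanding block 90 x 55 x 30 mm, lies loose beside the clamp.
- tape_roll: Paper tape roll, 90 mm across, 22 mm high.
- screwdriver: Screwdriver with a wooden handle, 200 mm long, lies loose beside the clamp.
- glue_bottle: White glue bottle, 52 mm across, 130 mm high.
- wax_jar: Small amber jar, 60 mm across, 50 mm high.
- rosewood_offcut: Rosewood offcut 160 x 60 x 8 mm.
- mallet: Wooden mallet, 260 mm long.

How it is judged:
By the outcome, as a careful person would: the job done as asked, in the order asked, and still so for the second after the job is handed in, with the robot touching nothing.
It also fails if it takes over 69 s, if anything falls off the work surface, if the arm or the gripper's body presses on something with over 40 N, if the wrist force passes 120 N, or if a joint passes its speed limit or range.

## Robot

A 6-joint arm with a two-finger parallel gripper is mounted at the origin on the work surface. World frame = base frame: x ahead of the robot, y to its left, z up, the work surface at z = 0. Lengths are in m, angles in rad, forces in N, time in s.
With the tool pointing down it reaches from about 0.3 to 0.85 m from the base axis. Payload 5.4 kg.
Tool frame: the origin (TCP) lies midway between the tips of the shut fingers; the grasp point (between the pads) lies 19 mm behind it; z points along the fingers, y is the line along which they close (so a half turn about z gives the same grasp; the last joint's range is limited). The gripper opens to 85 mm and grips with 20 to 120 N. Pads are 22 mm wide; open, the fingers measure 114 mm over their backs; the gripper's body (76 mm by 85 mm) begins 54 mm behind the grasp point. The pads swing forward as they close: fully open they stand 13 mm farther back than shut.
Start: joints at [-1.538, 0.158, 1.597, -0, 1.386, -0.21], TCP at [0.138, -0.558, 0.195] pointing down, gripper open.
Joint ranges: [-2.91, 2.91], [-0.94, 2.29], [0.18, 2.7], [-1.29, 4.43], [0.17, 2.64], [-3, 3]. Speed limits (rad/s): [2.57, 2.57, 3.14, 3.14, 3.14, 3.14].

## Interface

Orientations are given as a unit quaternion [w, x, y, z].
In Python, from bench import bot gives the robot as it stands.
- The arm moves only by the tool jog_arm, never from a script. Its argument "steps" is a list of rows, each an object of numbers: "tx", "ty", "tz": the shift along the world's x, y, z in cm; "ax", "ay", "az": the turn, a rotation vector about the world's x, y, z in degrees; "grip": the gripper command: -1 is shut, 1 is fully open, values between are in proportion. In form: [{"tx": .., "ty": .., "tz": .., "ax": .., "ay": .., "az": .., "grip": ..}, ...]. A call has 1 to 5 rows; each row is the pose to reach, as a shift and turn from the pose commanded when the call began; what a row does not reach only later rows make up. A row lasts 1/8 s, in which the tool goes at most 62.5 mm and 10.7 degrees, less where a joint would pass 70% of its speed; a pose out of reach is approached as far as the arm can. A call with a gripper value outside its range is refused whole. The fingers move at their own pace and stop on an object; "force" is the grip in N (left out, the last holds). Time passes only in rows, so rows that repeat a pose let the fingers close. It gives the time, the measured TCP pose, the force, the opening and the grip force at its end, in the units of the state.
- bot.read_state(): the state, without advancing time (a new reading comes with each control period).
- bot.camera(name): name is "scene" or "top"; returns a dict with "image" (400x640x3 uint8, red, green, blue), "range_z" (400x640 float32, m along the optical axis (not along the pixel's ray), 0 where there is no reading), "intrinsics" (3x3 intrinsics, pixels), "extrinsics" (4x4, takes a point from camera to world coordinates). Camera axes: x right, y up, looking along -z (the intrinsics and any distortion apply to the point x, -y, -z); pixel columns grow to the right and rows downward; lengths in m; the calibration is good to about 2 mm. A picture is of the moment at which its call begins.
- bot.hand_in(): hands the job in; it is judged then, once.
Trained networks look in a picture, given as the dict that the camera call returned (one of the last four; its "shot" number tells which), for a name from the list of things; names that differ only in an ending like _2 or _b are one class to them, and where a whole thing is asked for, a point or a joint stands for the part that bears it (a point fixed in the world has none). Each returns a list of dicts, best first, with "conf" (0 to 1); they miss things now and then, are a little off and sometimes report something else, mostly with a low value. They report only what shows in the picture. A call takes as long as a camera call.
- bot.search_frame(picture, name): "bbox" ([left, top, right, bottom] in pixels, round what is visible of it).
- bot.silhouettes(picture, name): "pixels" (400x640 bool, what is visible of it) and "bbox" ([left, top, right, bottom] in pixels, round what is visible of it).
- bot.mark_of(picture, name): "location" ([column, row] in pixels: a listed point, or the origin of a listed thing).
The state is a dict: "time_s": time; "q": joint angles; "joint_vel": joint speeds; "joint_torque": joint torques, N m; "eef_pos": TCP position; "tcp_rot": TCP orientation; "wrist_force": force on the tool from outside, world axes, zero at the start; "wrist_torque": the same for the moment, N m; "gripper_width": finger opening in m; "gripper_force": force on a finger pad.
Only numpy, scipy, OpenCV 4.12 (cv2) and the standard library are available. Lean on these libraries where they do the work, as an engineer would, in place of code of your own. Each camera call takes 0.05 s, during which the arm holds its last target. There are 200 camera calls.

## Working session

There is one attempt and no reset: what is moved stays moved. The work goes in short steps, Python scripts to look and compute and a tool call to move; the robot and the scene stay as the last step left them, time stands still between calls to the robot, and variables do not carry over. Pictures are saved under pics/ and viewed, at most 10 in all, crops included, and the job is handed in when it is done.

Besides the shell and the picture viewer there is one more tool, called after ">>>" as a command line: name --argument value ..., lists and objects as JSON in quotes. jog_arm: Moves the arm, as the interface text tells. Its arguments: {"type":"object","properties":{"steps":{"type":"array","items":{"type":"object","properties":{"tx":{"type":"number"},"ty":{"type":"number"},"tz":{"type":"number"},"ax":{"type":"number"},"ay":{"type":"number"},"az":{"type":"number"},"grip":{"type":"number"}}}},"force":{"type":"number"}},"required":["steps"]}

```bash
mkdir -p pics; cat > h.py <<'E'
import numpy as np, cv2
from bench import bot
def w(p,px,z=None):
    K=p["intrinsics"];E=p["extrinsics"];u,v=px
    if z is None:
        r=p["range_z"];a=r[int(v)-1:int(v)+2,int(u)-1:int(u)+2];a=a[a>0];d=np.median(a) if a.size else np.nan
        c=np.array([(u-K[0,2])/K[0,0]*d,-(v-K[1,2])/K[1,1]*d,-d,1]);return (E@c)[:3]
    ray=E[:3,:3]@np.array([(u-K[0,2])/K[0,0],-(v-K[1,2])/K[1,1],-1]);o=E[:3,3]
    return o+ray*(z-o[2])/ray[2]
def save(p,n): cv2.imwrite("pics/"+n,p["image"][...,::-1])
E
python3 - <<'E'
from h import *
np.set_printoptions(precision=4,suppress=True)
for n in("scene","top"):
    p=bot.camera(n);save(p,n+"1.png");print(n,p["extrinsics"][:3,3])
    for t in("clamp","blade","jaw_arm","block","cap","button"):
        for m in bot.mark_of(p,t)[:2]:
            z={"clamp":0,"blade":.126,"jaw_arm":.072,"block":.018,"button":.078}.get(t)
            print(t,m["conf"],m["location"],w(p,m["location"]), w(p,m["location"],z) if z is not None else "")
E
```

```text
scene [ 0.9792 -0.3507  1.0531]
blade 0.67 [344.7, 182.4] [0.5695 0.0597 0.1393] [0.5635 0.0657 0.126 ]
jaw_arm 0.44 [365.2, 157.1] [0.5183 0.1871 0.0874] [0.511  0.1957 0.072 ]
block 0.64 [353.2, 185.0] [0.5706 0.0929 0.0936] [0.5384 0.1279 0.018 ]Traceback (most recent call last):
  File "<stdin>", line 6, in <module>
ValueError: it knows: blade, block, button, clamp, cork_block, glue_bottle, jaw_arm, mallet, rosewood_offcut, screwdriver, tape_roll, wax_jar
```

```bash
python3 -c "
from bench import bot
print(bot.read_state())"
```

```text
{'time_s': 0.25, 'q': array([-1.53808038e+00,  1.58702279e-01,  1.59758001e+00,  1.40285419e-05,
        1.38619857e+00, -2.10125715e-01]), 'joint_vel': array([ 1.00454147e-03, -2.74230705e-03, -4.27019605e-03,  8.90461085e-05,
        2.39335842e-05, -4.07742095e-04]), 'joint_torque': array([ 9.15863493e-04, -3.95608377e+01, -3.31170487e+01, -1.84400137e-04,
        5.49698350e-03, -2.08211475e-06]), 'eef_pos': array([ 0.13822467, -0.55780885,  0.19463845]), 'tcp_rot': array([-4.41745282e-04,  9.92637601e-01,  1.21121407e-01,  4.62098060e-05]), 'wrist_force': array([ 0.42637358, -0.46836439, -0.38033239]), 'wrist_torque': array([-0.00225229,  0.00284401,  0.01374498]), 'gripper_force': 0.0, 'gripper_width': 0.08553362922973794}
```

View pics/scene1.png

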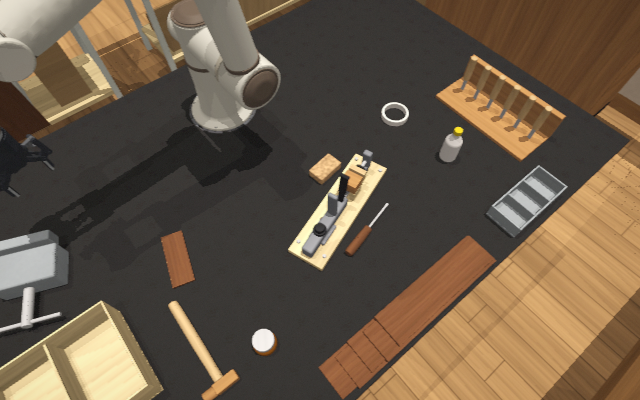

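The scene picture shows the clamp board from about (308,255) to (370,165), with the button near (320,230), the blade near (344,185) and the jaw near (366,158). Cork lies at (325,168) and the screwdriver at (365,230).

```bash
python3 - <<'E'
from h import *
np.set_printoptions(precision=4,suppress=True)
H={"clamp":0,"blade":.126,"jaw_arm":.072,"block":.018,"button":.078}
for n in("scene","top"):
    p=bot.camera(n);save(p,n+"2.png");print(n,p["extrinsics"][:3,3])
    for t in H:
        for m in bot.mark_of(p,t)[:2]:
            print(t,m["conf"],m["location"],w(p,m["location"]), w(p,m["location"],H[t]))
    # board: pts at height 18mm
    if n=="top":
        r=p["range_z"];vv,uu=np.nonzero(r>0);K=p["intrinsics"];d=r[vv,uu]
        P=np.c_[(uu-K[0,2])/K[0,0]*d,-(vv-K[1,2])/K[1,1]*d,-d,np.ones(len(d))]@p["extrinsics"].T
        np.savez("top.npz",P=P[:,:3],uv=np.c_[uu,vv],rgb=p["image"][vv,uu])
        s=(P[:,2]>.012)&(P[:,2]<.024)&(P[:,0]>.3)&(P[:,0]<.9)&(abs(P[:,1])<.35)
        img=np.zeros((400,640),np.uint8);img[vv[s],uu[s]]=255
        img=cv2.morphologyEx(img,cv2.MORPH_CLOSE,np.ones((9,9)))
        k,l,st,ce=cv2.connectedComponentsWithStats(img)
        i=1+st[1:,4].argmax();m=(l[vv,uu]==i)&s
        rc=cv2.minAreaRect(P[m,:2].astype(np.float32));print("board",rc,cv2.boxPoints(rc))
E
```

```text
scene [ 0.9792 -0.3507  1.0531]
clamp 0.96 [337.0, 213.2] [0.597  0.0119 0.0609] [0.5736 0.0342 0.    ]
blade 0.71 [343.3, 185.2] [0.5697 0.0551 0.1301] [0.5678 0.0569 0.126 ]
blade 0.4 [318.9, 226.1] [ 0.6023 -0.0571  0.0776] [ 0.621  -0.0717  0.126 ]
block 0.9 [354.1, 185.4] [0.5729 0.0943 0.0929] [0.5412 0.129  0.018 ]
button 0.41 [317.8, 228.4] [ 0.6055 -0.0635  0.077 ] [ 0.6059 -0.0638  0.078 ]
top [ 0.4967 -0.0026  1.3333]
clamp 0.6 [307.3, 194.2] [0.574  0.0331 0.0569] [0.5774 0.0347 0.    ]
blade 0.46 [295.3, 198.3] [0.5551 0.064  0.1619] [0.5569 0.066  0.126 ]
jaw_arm 0.65 [255.0, 210.9] [0.5175 0.1869 0.0989] [0.518 0.191 0.072]
jaw_arm 0.25 [296.0, 167.6] [0.663  0.0736 0.0014] [0.6541 0.0696 0.072 ]
block 0.89 [275.9, 207.0] [0.5311 0.1265 0.0828] [0.5329 0.1332 0.018 ]
button 0.59 [338.8, 184.8] [ 0.6038 -0.063   0.079 ] [ 0.6039 -0.0631  0.078 ]
board ((0.5758342146873474, 0.05302484333515167), (0.21079641580581665, 0.3854607045650482), 19.28055763244629) [[ 0.4127  0.2001]
 [ 0.54   -0.1637]
 [ 0.739  -0.0941]
 [ 0.6117  0.2697]]
```

View pics/top2.png

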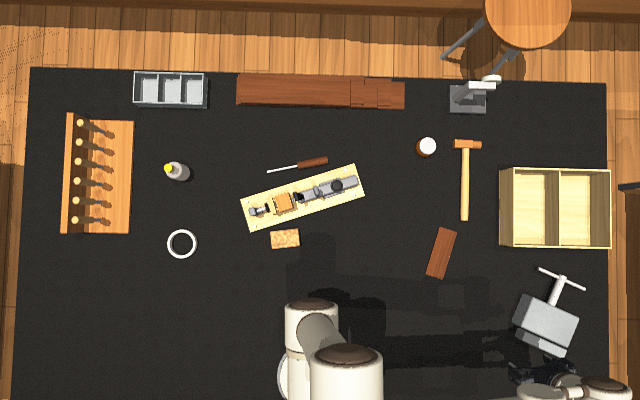

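The top view agrees: button at (339,185), blade at (297,197), block at (284,203), jaw at (257,211), and the cork and screwdriver beside the board. Next I'll refine the clamp frame from the depth cloud.

```bash
python3 - <<'E'
from h import *
np.set_printoptions(precision=1,suppress=True)
f=np.load("top.npz");P=f["P"];rgb=f["rgb"].astype(int)
s=(P[:,2]>.012)&(P[:,2]<.024)&(rgb.min(1)>110)&(abs(P[:,0]-.575)<.2)&(abs(P[:,1]-.05)<.25)
pl=(rgb[:,0]-rgb[:,2]>25)&s
a=P[pl,:2]
# drop small outliers via component
uv=f["uv"][pl];im=np.zeros((400,640),np.uint8);im[uv[:,1],uv[:,0]]=255
im=cv2.morphologyEx(cv2.morphologyEx(im,cv2.MORPH_CLOSE,np.ones((3,3))),cv2.MORPH_OPEN,np.ones((3,3)))
k,l,st,_=cv2.connectedComponentsWithStats(im);a=a[l[uv[:,1],uv[:,0]]==1+st[1:,4].argmax()]
rc=cv2.minAreaRect(a.astype(np.float32));print(rc)
for psi in (109.,):
    d=np.array([np.cos(np.radians(psi)),np.sin(np.radians(psi))]);n=np.array([-d[1],d[0]])
    O=np.array([.5725,.0355]);q=np.c_[(P[:,:2]-O)@d,(P[:,:2]-O)@n]*1000;z=P[:,2]*1000
    r=(abs(q[:,1])<70)&(q[:,0]>-220)&(q[:,0]<230)
    for nm,lo,hi,x0,x1 in(("blade/grip",146,175,-80,60),("button",72,82,-130,-85),("block",87,97,30,140),("jaw",96,112,100,220),("hous",52,60,-180,-120)):
        m=r&(z>lo)&(z<hi)&(q[:,0]>x0)&(q[:,0]<x1);t=q[m]
        if len(t):print(nm,len(t),"x",t[:,0].min(),t[:,0].max(),"y",t[:,1].min(),t[:,1].max(),"mean",t.mean(0),z[m].mean())
    m=r&(abs(q[:,1])<8)&(q[:,0]>-60);o=np.argsort(q[m][:,0]);print(np.c_[q[m][o],z[m][o]][::3])
E
python3 - <<'E'
import cv2
i=cv2.imread('pics/top2.png')[150:240,230:375];cv2.imwrite('pics/c.png',cv2.resize(i,None,fx=5,fy=5,interpolation=cv2.INTER_CUBIC))
E
```

```text
((0.5675632357597351, 0.05057823657989502), (0.10921001434326172, 0.38459721207618713), 19.064924240112305)
blade/grip 83 x -37.474562595144874 36.18532833321027 y -14.21040310228857 14.186242227300353 mean [ 1.  -0.1] 155.56874080142651
button 56 x -109.78887292650512 -85.20453888747063 y -13.192013016603157 11.7935816074825 mean [-97.1  -0.5] 77.95470283781985
block 330 x 51.0007642329636 130.1031732017165 y -25.39625682062176 24.941500470656205 mean [84.  -0.1] 92.28622762127175
jaw 62 x 102.41332987225691 179.9234884369749 y -23.696059726282076 24.745593369073738 mean [163.3   0.5] 102.87343901992473
hous 138 x -165.9790288573706 -120.14048213187331 y -16.981012404394015 16.242773612767344 mean [-142.4   -0.6] 55.95298887566664
[[-59.    3.8  61. ]
 [-58.2  -3.6  53.2]
 [-55.9  -7.   60.2]
 [-54.1  -1.2  58.7]
 [-51.4   7.4  54.6]
 [-49.2  -6.3  55.3]
 [-48.2  -3.2  56.2]
 [-46.3   2.9  58.7]
 [-44.3  -1.3  55.1]
 [-42.4  -5.5  51.5]
 [-41.4  -2.2  55.1]
 [-36.4   3.2 147.9]
 [-35.4  -3.  150.8]
 [-33.5  -6.4 153.1]
 [-31.9   8.  150.3]
 [-30.7  -7.4 151.8]
 [-29.1   7.2 151.9]
 
[... 2281 characters left out ...]
 84.3]
 [159.8   6.5  94.8]
 [160.1  -3.1  93.7]
 [160.6   5.3  45.8]
 [161.3  -6.4  99.6]
 [162.9  -6.7 107.7]
 [164.5  -4.2 103. ]
 [166.4  -8.  103.2]
 [167.8  -5.4  99.5]
 [169.7  -5.8 106. ]
 [170.6   6.4 104.5]
 [173.2  -7.  101.8]
 [174.6  -1.2 103.8]
 [175.7  -7.8 103.5]
 [177.7  -2.2 102. ]
 [192.5   8.   16.4]
 [195.3   3.7  11.8]
 [196.5   0.1  17.7]
 [198.5   6.1  16.7]
 [200.    2.3  20.5]
 [201.4  -4.8  19.1]
 [204.3   4.3  18.5]
 [206.3  -3.1  13.4]
 [208.7  -7.2  11.9]
 [212.5  -1.9   0.1]
 [214.6   7.6   4.3]
 [216.9   0.1  -2.1]
 [218.    3.1  -2.9]
 [220.    2.5   3. ]
 [222.    5.2  -2.9]
 [224.    4.6   3.3]
 [226.3   7.3  -4.4]
 [228.1  -6.8  -1.1]
 [229.4  -0.5   1.9]]
```

View pics/c.png

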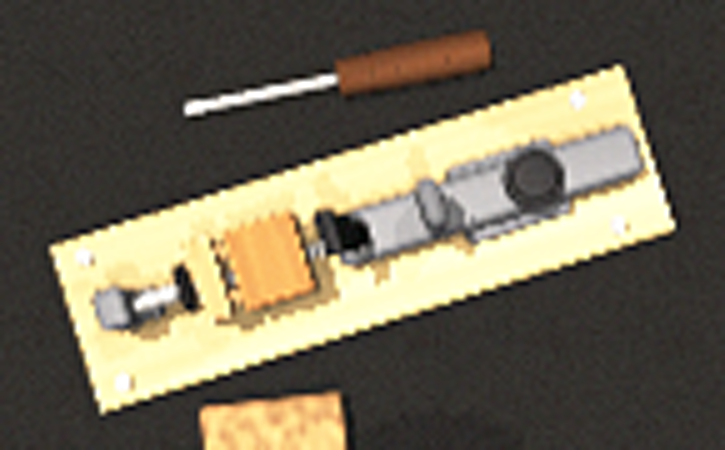

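>>> jog_arm --steps '[{"tx": 4, "ty": 2, "tz": 6, "az": 10, "grip": -1}, {"tx": 9, "ty": 6, "tz": 12, "az": 20, "grip": -1}, {"tx": 14, "ty": 11, "tz": 15, "az": 30, "grip": -1}, {"tx": 19, "ty": 16, "tz": 15, "az": 40, "grip": -1}, {"tx": 24, "ty": 21, "tz": 15, "az": 50, "grip": -1}]'

```text
$.steps[0]: bad value
```

The crop shows the button near (533,175), grip at (435,205), blade at (340,232), block at (265,265), cap edge at (222,262), pad at (187,288) and jaw at (115,305). From the cloud, the clamp origin is about (0.570, 0.0435), heading 109°, and the cap gap is about 7 mm. Five clicks should give about 16.5 N.

>>> jog_arm --steps '[{"tx": 2.0, "ty": 2.0, "tz": 4.0, "ax": 0, "ay": 0, "az": 10, "grip": -1}, {"tx": 5.0, "ty": 6.0, "tz": 7.0, "ax": 0, "ay": 0, "az": 20, "grip": -1}, {"tx": 8.0, "ty": 11.0, "tz": 9.0, "ax": 0, "ay": 0, "az": 30, "grip": -1}, {"tx": 11.0, "ty": 16.0, "tz": 9.0, "ax": 0, "ay": 0, "az": 40, "grip": -1}, {"tx": 14.0, "ty": 21.0, "tz": 9.0, "ax": 0, "ay": 0, "az": 50, "grip": -1}]' --force 40

```text
time_s: 1.48
eef_pos: [0.279, -0.3467, 0.2856]
tcp_rot: [0.001, 0.847, 0.531, 0.0]
wrist_force: [0.5, -0.8, -0.2]
gripper_width: 0.0
gripper_force: 0.0
```

>>> jog_arm --steps '[{"tx": 4.0, "ty": 4.5, "az": 10, "grip": -1}, {"tx": 8.0, "ty": 9.0, "az": 20, "grip": -1}, {"tx": 12.0, "ty": 14.0, "az": 30, "grip": -1}, {"tx": 16.0, "ty": 19.0, "az": 40, "grip": -1}, {"tx": 20.0, "ty": 24.0, "az": 45, "grip": -1}]'

```text
$.steps[0]: bad value
```

>>> jog_arm --steps '[{"tx": 3.0, "ty": 5.0, "ax": -6.0, "ay": -2.0, "grip": -1}, {"tx": 5.5, "ty": 10.0, "ax": -12.0, "ay": -4.0, "grip": -1}, {"tx": 7.0, "ty": 15.0, "ax": -18.9, "ay": -6.5, "grip": -1}, {"tx": 7.5, "ty": 19.5, "tz": -3.0, "ax": -18.9, "ay": -6.5, "grip": -1}, {"tx": 7.5, "ty": 19.5, "tz": -7.0, "ax": -18.9, "ay": -6.5, "grip": -1}]'

```text
$.steps[0]: bad value
```

>>> jog_arm --steps '[{"tx": 4.0, "ty": 4.5, "tz": 0, "ax": 0, "ay": 0, "az": 10, "grip": -1}, {"tx": 8.0, "ty": 9.0, "tz": 0, "ax": 0, "ay": 0, "az": 20, "grip": -1}, {"tx": 12.0, "ty": 14.0, "tz": 0, "ax": 0, "ay": 0, "az": 30, "grip": -1}, {"tx": 16.0, "ty": 19.0, "tz": 0, "ax": 0, "ay": 0, "az": 40, "grip": -1}, {"tx": 20.0, "ty": 24.0, "tz": 0, "ax": 0, "ay": 0, "az": 45, "grip": -1}]'

```text
time_s: 2.1
eef_pos: [0.4764, -0.1099, 0.2854]
tcp_rot: [0.001, 0.58, 0.815, -0.0]
wrist_force: [1.4, -0.7, -0.1]
gripper_width: -0.0001
gripper_force: 0.0
```

>>> jog_arm --steps '[{"tx": 3.0, "ty": 5.0, "tz": 0, "ax": -6.0, "ay": -2.0, "az": 0, "grip": -1}, {"tx": 5.5, "ty": 10.0, "tz": 0, "ax": -12.0, "ay": -4.0, "az": 0, "grip": -1}, {"tx": 7.0, "ty": 15.0, "tz": 0, "ax": -18.9, "ay": -6.5, "az": 0, "grip": -1}, {"tx": 7.5, "ty": 19.5, "tz": -3.0, "ax": -18.9, "ay": -6.5, "az": 0, "grip": -1}, {"tx": 7.5, "ty": 19.5, "tz": -7.0, "ax": -18.9, "ay": -6.5, "az": 0, "grip": -1}]'

```text
time_s: 2.72
eef_pos: [0.5513, 0.0871, 0.2152]
tcp_rot: [0.142, 0.571, 0.803, -0.099]
wrist_force: [0.0, -0.4, -0.7]
gripper_width: -0.0
gripper_force: 0.0
```

>>> jog_arm --steps '[{"tx": 0.2, "ty": 0.2, "tz": -4.0, "ax": 0, "ay": 0, "az": 0, "grip": -1}, {"tx": 0.2, "ty": 0.2, "tz": -8.0, "ax": 0, "ay": 0, "az": 0, "grip": -1}, {"tx": 0.2, "ty": 0.2, "tz": -9.5, "ax": 0, "ay": 0, "az": 0, "grip": -1}, {"tx": 0.2, "ty": 0.2, "tz": -9.5, "ax": 0, "ay": 0, "az": 0, "grip": -1}]'

```text
time_s: 3.22
eef_pos: [0.552, 0.0851, 0.1197]
tcp_rot: [0.141, 0.572, 0.801, -0.101]
wrist_force: [0.9, 0.6, 0.6]
gripper_width: -0.0001
gripper_force: 0.0
```

```bash
python3 - <<'E'
from h import *
p=bot.camera("scene");s=bot.read_state();print(s["eef_pos"],s["wrist_force"],s["q"])
cv2.imwrite("pics/s3.png",cv2.resize(p["image"][110:280,270:430,::-1],None,fx=4,fy=4,interpolation=cv2.INTER_CUBIC)[:600])
E
```

```text
[0.55311631 0.08527834 0.12128083] [-0.09579017  0.02598068  1.03281348] [ 0.14383546  0.18770097  1.75845103 -0.37633183  1.15383541 -0.0392567 ]
```

View pics/s3.png

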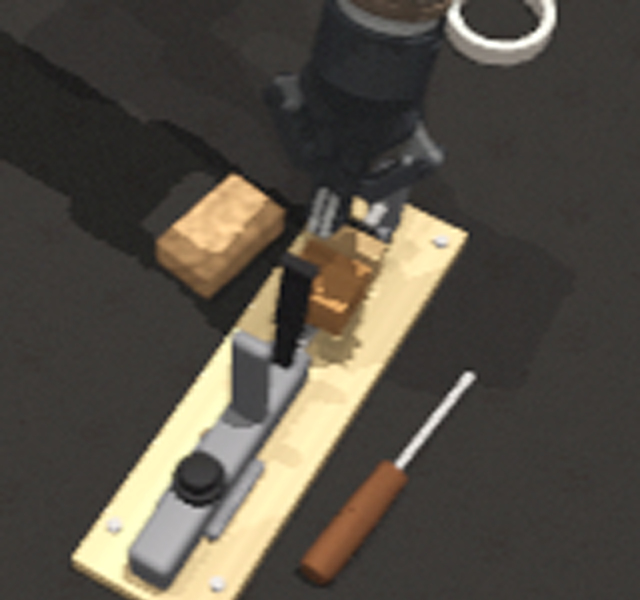

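```bash
python3 - <<'E'
from h import *
p=bot.camera("scene");s=bot.read_state();print(s["eef_pos"])
K=p["intrinsics"];Ei=np.linalg.inv(p["extrinsics"])
for P in (s["eef_pos"],[.5627,.0639,.126],[.5697-.3256*.152,.0435+.9455*.152,.106]):
    c=Ei@np.r_[P,1];u=K@np.array([c[0],-c[1],-c[2]]);u=u[:2]/u[2];print(u,(u-[270,110])*4)
d=np.array([-.3256,.9455]);n=np.array([-d[1],d[0]]);q=s["eef_pos"][:2]-[.5697,.0435];print(q@d,q@n)
i=p["image"][105:190,310:400,::-1];cv2.imwrite("pics/s4.png",cv2.resize(i,None,fx=6,fy=6,interpolation=cv2.INTER_CUBIC))
E
```

```text
[0.55372682 0.0853378  0.12206556]
[347.6863202  176.99516844] [310.74528078 267.98067377]
[344.00090591 182.56550182] [296.00362364 290.26200729]
[366.23985544 153.7092521 ] [384.95942175 174.83700839]
0.04475851166531806 0.0014802546571352465
```

View pics/s4.png

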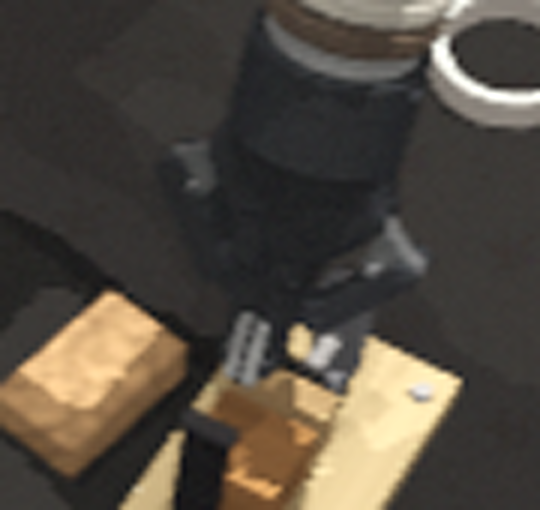

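The fingers are shut at (245,345), just beyond the blade and clear of the block, and aligned within 1.5 mm sideways. I'll push gently until contact.

>>> jog_arm --steps '[{"tx": 0.13, "ty": -0.38, "tz": 0, "ax": 0, "ay": 0, "az": 0, "grip": -1}, {"tx": 0.26, "ty": -0.76, "tz": 0, "ax": 0, "ay": 0, "az": 0, "grip": -1}, {"tx": 0.39, "ty": -1.14, "tz": 0, "ax": 0, "ay": 0, "az": 0, "grip": -1}, {"tx": 0.49, "ty": -1.42, "tz": 0, "ax": 0, "ay": 0, "az": 0, "grip": -1}, {"tx": 0.49, "ty": -1.42, "tz": 0, "ax": 0, "ay": 0, "az": 0, "grip": -1}]'

```text
time_s: 3.95
eef_pos: [0.5573, 0.0708, 0.1201]
tcp_rot: [0.141, 0.573, 0.801, -0.101]
wrist_force: [-0.2, -0.1, 0.3]
gripper_width: -0.0002
gripper_force: 0.0
```

>>> jog_arm --steps '[{"tx": 0.16, "ty": -0.47, "tz": 0, "ax": 0, "ay": 0, "az": 0, "grip": -1}, {"tx": 0.16, "ty": -0.47, "tz": 0, "ax": 0, "ay": 0, "az": 0, "grip": -1}]'

```text
time_s: 4.2
eef_pos: [0.5589, 0.0662, 0.12]
tcp_rot: [0.141, 0.573, 0.801, -0.101]
wrist_force: [0.3, 0.4, -0.0]
gripper_width: 0.0001
gripper_force: 0.0
```

>>> jog_arm --steps '[{"tx": 0.13, "ty": -0.38, "tz": 0, "ax": 0, "ay": 0, "az": 0, "grip": -1}, {"tx": 0.13, "ty": -0.38, "tz": 0, "ax": 0, "ay": 0, "az": 0, "grip": -1}]'

```text
time_s: 4.45
eef_pos: [0.5602, 0.0625, 0.1202]
tcp_rot: [0.141, 0.573, 0.801, -0.101]
wrist_force: [0.1, 1.5, 0.6]
gripper_width: 0.0001
gripper_force: 0.7
```

```bash
python3 - <<'E'
from h import *
p=bot.camera("scene");s=bot.read_state();print(s["eef_pos"],s["wrist_force"],s["time_s"])
i=p["image"][130:230,300:400,::-1];cv2.imwrite("pics/s5.png",cv2.resize(i,None,fx=6,fy=6,interpolation=cv2.INTER_CUBIC))
E
```

```text
[0.56019175 0.06263863 0.12013417] [-0.67453652  0.96812185  0.7641391 ] 4.5
```

View pics/s5.png

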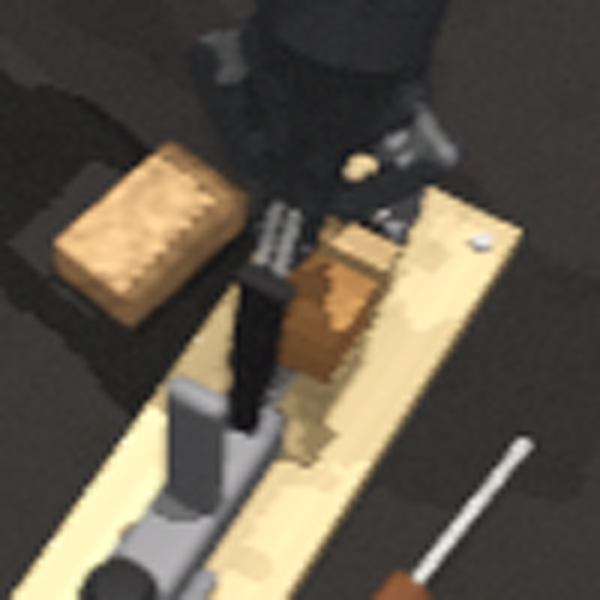

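It shows the fingertips at about (275,250), right against the blade's front face, with the wrist feeling about 1 N. I'll keep going.

>>> jog_arm --steps '[{"tx": 0.1, "ty": -0.28, "tz": 0, "ax": 0, "ay": 0, "az": 0, "grip": -1}, {"tx": 0.1, "ty": -0.28, "tz": 0, "ax": 0, "ay": 0, "az": 0, "grip": -1}]'

```text
time_s: 4.75
eef_pos: [0.5613, 0.0597, 0.1202]
tcp_rot: [0.141, 0.573, 0.801, -0.101]
wrist_force: [-0.3, 2.2, 0.7]
gripper_width: -0.0003
gripper_force: 0.7
```

>>> jog_arm --steps '[{"tx": 0.16, "ty": -0.47, "tz": 0, "ax": 0, "ay": 0, "az": 0, "grip": -1}, {"tx": 0.16, "ty": -0.47, "tz": 0, "ax": 0, "ay": 0, "az": 0, "grip": -1}]'

```text
time_s: 5.0
eef_pos: [0.563, 0.0548, 0.1202]
tcp_rot: [0.141, 0.573, 0.801, -0.101]
wrist_force: [-0.9, 2.0, 0.9]
gripper_width: 0.0002
gripper_force: 0.9
```

>>> jog_arm --steps '[{"tx": 0.16, "ty": -0.47, "tz": 0, "ax": 0, "ay": 0, "az": 0, "grip": -1}, {"tx": 0.33, "ty": -0.95, "tz": 0, "ax": 0, "ay": 0, "az": 0, "grip": -1}, {"tx": 0.49, "ty": -1.42, "tz": 0, "ax": 0, "ay": 0, "az": 0, "grip": -1}, {"tx": 0.62, "ty": -1.8, "tz": 0, "ax": 0, "ay": 0, "az": 0, "grip": -1}, {"tx": 0.65, "ty": -1.89, "tz": 0, "ax": 0, "ay": 0, "az": 0, "grip": -1}]'

```text
time_s: 5.62
eef_pos: [0.5696, 0.0359, 0.1205]
tcp_rot: [0.142, 0.573, 0.801, -0.101]
wrist_force: [-1.3, 3.7, 3.2]
gripper_width: 0.0
gripper_force: 2.1
```

>>> jog_arm --steps '[{"tx": 0.05, "ty": -0.14, "tz": 0, "ax": 0, "ay": 0, "az": 0, "grip": -1}, {"tx": 0.05, "ty": -0.14, "tz": 0, "ax": 0, "ay": 0, "az": 0, "grip": -1}]'

```text
time_s: 5.88
eef_pos: [0.5699, 0.0347, 0.1202]
tcp_rot: [0.141, 0.573, 0.801, -0.101]
wrist_force: [-0.7, 3.9, 2.8]
gripper_width: 0.0
gripper_force: 2.1
```

>>> jog_arm --steps '[{"tx": 0.04, "ty": -0.12, "tz": 0, "ax": 0, "ay": 0, "az": 0, "grip": -1}, {"tx": 0.07, "ty": -0.19, "tz": 0, "ax": 0, "ay": 0, "az": 0, "grip": -1}, {"tx": 0.07, "ty": -0.19, "tz": 0, "ax": 0, "ay": 0, "az": 0, "grip": -1}]'

```text
time_s: 6.25
eef_pos: [0.5705, 0.0329, 0.1201]
tcp_rot: [0.141, 0.573, 0.801, -0.101]
wrist_force: [-1.3, 4.4, 3.8]
gripper_width: -0.0004
gripper_force: 2.0
```

```bash
cat >> h.py <<'E'
def meas():
    "clamp-frame mm along x: grip/blade tops, block, cap, pad, jaw arm face (top camera cloud)"
    d=np.array([-.3256,.9455]);n=np.array([-d[1],d[0]]);O=np.array([.5697,.0435])
    p=bot.camera("top");r=p["range_z"];vv,uu=np.nonzero(r>0);K=p["intrinsics"];t=r[vv,uu]
    P=(np.c_[(uu-K[0,2])/K[0,0]*t,-(vv-K[1,2])/K[1,1]*t,-t,np.ones(len(t))]@p["extrinsics"].T)[:,:3]
    x=(P[:,:2]-O)@d*1000;y=(P[:,:2]-O)@n*1000;z=P[:,2]*1000
    s=bot.read_state();print("t",s["time_s"],"eef",s["eef_pos"],"s",round((s["eef_pos"][:2]-O)@d*1000,1),"F",s["wrist_force"].round(1))
    def g(nm,x0,x1,yw,z0,z1):
        m=(x>x0)&(x<x1)&(abs(y)<yw)&(z>z0)&(z<z1)
        if m.sum():print(nm,m.sum(),"x min/mean/max",x[m].min().round(1),x[m].mean().round(1),x[m].max().round(1))
    g("jaw",100,200,11,97,111)
    g("cap+block",35,130,22,88,97)
    m=(x>80)&(x<116)&(abs(y)<22)&(z>88)&(z<97);print("gapscan",np.histogram(x[m],np.arange(80,118,2))[0])
    g("blade",-35,45,11,152,172)
    return p
E
python3 -c "
from h import *
save(meas(),'t4.png')"
```

```text
t 6.3 eef [0.57055032 0.03288084 0.12013384] s -10.3 F [-0.9  3.3  3.1]
gapscan [0 0 0 0 0 0 0 0 0 0 0 0 0 0 0 0 0 0]
blade 45 x min/mean/max -18.4 -10.0 2.0
```

>>> jog_arm --steps '[{"tx": 0.04, "ty": -0.11, "tz": 0, "ax": 0, "ay": 0, "az": 0, "grip": -1}, {"tx": 0.04, "ty": -0.11, "tz": 0, "ax": 0, "ay": 0, "az": 0, "grip": -1}]'

```text
time_s: 6.55
eef_pos: [0.5709, 0.0318, 0.1201]
tcp_rot: [0.141, 0.573, 0.801, -0.101]
wrist_force: [-1.6, 3.8, 3.4]
gripper_width: -0.0001
gripper_force: 2.2
```

>>> jog_arm --steps '[{"tx": -0.33, "ty": 0.95, "tz": 0, "ax": 0, "ay": 0, "az": 0, "grip": -1}, {"tx": -0.65, "ty": 1.9, "tz": 0, "ax": 0, "ay": 0, "az": 0, "grip": -1}, {"tx": -0.98, "ty": 2.85, "tz": 0, "ax": 0, "ay": 0, "az": 0, "grip": -1}, {"tx": -1.24, "ty": 3.6, "tz": 0, "ax": 0, "ay": 0, "az": 0, "grip": -1}, {"tx": -1.24, "ty": 3.6, "tz": 0, "ax": 0, "ay": 0, "az": 0, "grip": -1}]'

```text
time_s: 7.18
eef_pos: [0.5583, 0.0681, 0.1201]
tcp_rot: [0.141, 0.572, 0.802, -0.101]
wrist_force: [0.7, 0.3, 1.0]
gripper_width: -0.0002
gripper_force: 0.0
```

```bash
python3 - <<'E'
from h import *
p=meas()
i=p["image"][150:240,230:375,::-1];cv2.imwrite("pics/t5.png",cv2.resize(i,None,fx=5,fy=5,interpolation=cv2.INTER_CUBIC))
p=bot.camera("scene");i=p["image"][130:230,300:400,::-1];cv2.imwrite("pics/s6.png",cv2.resize(i,None,fx=6,fy=6,interpolation=cv2.INTER_CUBIC))
print(bot.mark_of(p,"jaw_arm")[:2])
E
```

```text
t 7.225 eef [0.55848424 0.06776608 0.12020585] s 26.6 F [-0.3 -0.2 -0.7]
cap+block 15 x min/mean/max 42.3 46.5 53.0
gapscan [0 0 0 0 0 0 0 0 0 0 0 0 0 0 0 0 0 0]
blade 47 x min/mean/max -34.7 22.2 38.0
[{'location': [445.4, 155.0], 'conf': 0.64}, {'location': [365.1, 157.2], 'conf': 0.56}]
```

View pics/s6.png

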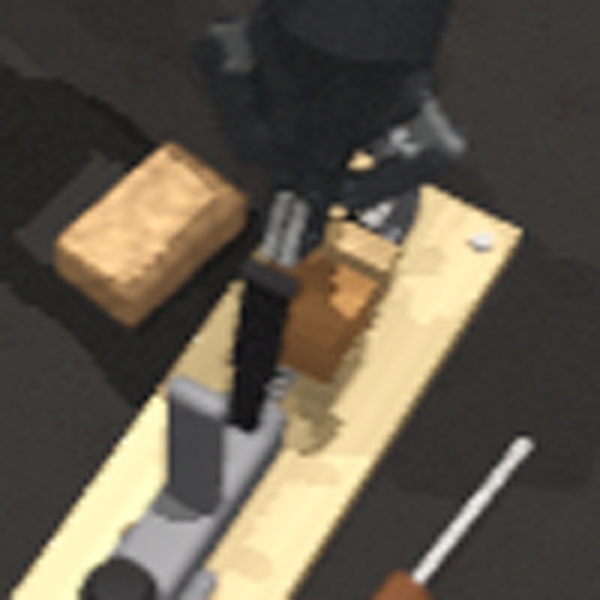

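Blade is back at rest at (265,280), and the jaw is partly visible at (390,215). I'll read its position from the scene depth.

```bash
cat >> h.py <<'E'
def sc(pr=True):
    d=np.array([-.3256,.9455]);n=np.array([-d[1],d[0]]);O=np.array([.5697,.0435])
    p=bot.camera("scene");r=p["range_z"];vv,uu=np.nonzero(r>0);K=p["intrinsics"];t=r[vv,uu]
    P=(np.c_[(uu-K[0,2])/K[0,0]*t,-(vv-K[1,2])/K[1,1]*t,-t,np.ones(len(t))]@p["extrinsics"].T)[:,:3]
    x=(P[:,:2]-O)@d*1000;y=(P[:,:2]-O)@n*1000;z=P[:,2]*1000;c=p["image"][vv,uu]
    m=(x>75)&(x<185)&(abs(y)<30)&(z>40)&(z<112);o=np.argsort(x[m])
    return p,np.c_[x[m],y[m],z[m],c[m],uu[m],vv[m]][o]
E
python3 - <<'E'
from h import *
np.set_printoptions(suppress=True,linewidth=150,threshold=9999)
p,a=sc();a=a[(a[:,0]>98)];print(len(a));print(a.astype(int))
E
```

```text
132
[[ 98 -23  92 210 175 124 364 173]
 [ 98   6  89 161 130  89 355 169]
 [ 98  -9  91 219 184 131 360 171]
 [ 99 -25  92 174 144  98 365 173]
 [ 99  -2  94 231 195 142 358 169]
 [ 99   0  92 209 173 123 357 169]
 [ 99  -6  92 230 196 142 359 170]
 [100 -25  86 167 139  97 365 174]
 [100   4  93 161 131  90 356 168]
 [100 -25  59 193 168 121 364 179]
 [100  -8  93 219 185 133 360 170]
 [101 -12  90 217 183 131 361 171]
 [101   7  90 158 128  87 355 168]
 [101 -21  92 218 184 132 364 172]
 [101 -18  89 218 184 132 363 172]
 [101 -26  74 167 142 100 365 176]
 [101 -14  91 215 180 127 362 171]
 [102   5  96 160 131  89 356 167]
 [102 -11  93 219 184 132 361 170]
 [102   1  93 197 163 116 357 168]
 [102   8  93 147 120  83 355 167]
 [103  -7  94 220 185 133 360 169]
 [103 -17  91 212 177 125 363 171]
 [103 -25  76 169 143 101 365 175]
 [103 -10  95 221 186 133 361 169]
 [103   2  95 197 164 114 357 167]
 [103 -16  95 211 177 125 363 170]
 [104 -25  65 200 175 127 365 177]
 [104 -19  92 212 178 126 364 171]
 [104 -26  91 147 124  86 366 172]
 [104   0  92 220 185 133 358 168]
 [105 -13  
[... 2824 characters left out ...]
 [150 -13  71 108 100  90 369 163]
 [151 -14  60 138 122 100 369 165]
 [151   6 105  74  72  74 364 153]
 [151   3 102 102 100 102 365 154]
 [151  10 102  65  63  65 363 153]
 [152 -12  42 165 146 111 368 168]
 [153   4 104 130 129 130 365 153]
 [154 -14  76 178 161 123 370 161]
 [155 -13  43 198 177 134 369 167]
 [156 -13  48 168 147 115 369 166]
 [156   6 104 147 147 147 365 152]
 [156   9 102 103 102 103 364 152]
 [157 -13  68 199 177 132 370 162]
 [157   3 100 148 148 148 366 153]
 [158 -13  61 204 181 137 370 163]
 [158   4 104 164 162 163 366 152]
 [161 -13  52 203 180 136 370 164]
 [161   2 101 146 146 147 367 152]
 [163   6 101 107 106 107 366 151]
 [164   3 102 106 105 105 367 151]]
```

The jaw's face went from 151.5 to 146 mm, so the first click took. The stroke amplitude is good; I'll do strokes 2 and 3.

>>> jog_arm --steps '[{"tx": 0.33, "ty": -0.95, "tz": 0, "ax": 0, "ay": 0, "az": 0, "grip": -1}, {"tx": 0.75, "ty": -2.2, "tz": 0, "ax": 0, "ay": 0, "az": 0, "grip": -1}, {"tx": 1.1, "ty": -3.2, "tz": 0, "ax": 0, "ay": 0, "az": 0, "grip": -1}, {"tx": 1.24, "ty": -3.6, "tz": 0, "ax": 0, "ay": 0, "az": 0, "grip": -1}, {"tx": 1.24, "ty": -3.6, "tz": 0, "ax": 0, "ay": 0, "az": 0, "grip": -1}]'

```text
time_s: 8.0
eef_pos: [0.5713, 0.0313, 0.1205]
tcp_rot: [0.141, 0.573, 0.801, -0.1]
wrist_force: [-2.0, 5.0, 3.7]
gripper_width: -0.0
gripper_force: 2.7
```

>>> jog_arm --steps '[{"tx": -0.33, "ty": 0.95, "tz": 0, "ax": 0, "ay": 0, "az": 0, "grip": -1}, {"tx": -0.65, "ty": 1.9, "tz": 0, "ax": 0, "ay": 0, "az": 0, "grip": -1}, {"tx": -0.98, "ty": 2.85, "tz": 0, "ax": 0, "ay": 0, "az": 0, "grip": -1}, {"tx": -1.24, "ty": 3.6, "tz": 0, "ax": 0, "ay": 0, "az": 0, "grip": -1}, {"tx": -1.24, "ty": 3.6, "tz": 0, "ax": 0, "ay": 0, "az": 0, "grip": -1}]'

```text
time_s: 8.62
eef_pos: [0.5583, 0.0681, 0.1201]
tcp_rot: [0.141, 0.572, 0.802, -0.101]
wrist_force: [-0.6, 0.0, 0.2]
gripper_width: -0.0002
gripper_force: 0.0
```

>>> jog_arm --steps '[{"tx": 0.33, "ty": -0.95, "tz": 0, "ax": 0, "ay": 0, "az": 0, "grip": -1}, {"tx": 0.75, "ty": -2.2, "tz": 0, "ax": 0, "ay": 0, "az": 0, "grip": -1}, {"tx": 1.1, "ty": -3.2, "tz": 0, "ax": 0, "ay": 0, "az": 0, "grip": -1}, {"tx": 1.24, "ty": -3.6, "tz": 0, "ax": 0, "ay": 0, "az": 0, "grip": -1}, {"tx": 1.24, "ty": -3.6, "tz": 0, "ax": 0, "ay": 0, "az": 0, "grip": -1}]'

```text
time_s: 9.25
eef_pos: [0.5714, 0.0311, 0.1206]
tcp_rot: [0.141, 0.573, 0.801, -0.1]
wrist_force: [-1.5, 4.5, 3.3]
gripper_width: 0.0002
gripper_force: 2.7
```

>>> jog_arm --steps '[{"tx": -0.33, "ty": 0.95, "tz": 0, "ax": 0, "ay": 0, "az": 0, "grip": -1}, {"tx": -0.65, "ty": 1.9, "tz": 0, "ax": 0, "ay": 0, "az": 0, "grip": -1}, {"tx": -0.98, "ty": 2.85, "tz": 0, "ax": 0, "ay": 0, "az": 0, "grip": -1}, {"tx": -1.24, "ty": 3.6, "tz": 0, "ax": 0, "ay": 0, "az": 0, "grip": -1}, {"tx": -1.24, "ty": 3.6, "tz": 0, "ax": 0, "ay": 0, "az": 0, "grip": -1}]'

```text
time_s: 9.88
eef_pos: [0.5582, 0.0682, 0.12]
tcp_rot: [0.141, 0.572, 0.802, -0.101]
wrist_force: [0.3, 0.3, 0.5]
gripper_width: -0.0
gripper_force: 0.0
```

```bash
cat >> h.py <<'E'
def rep():
    p,a=sc();s=bot.read_state();print("t",s["time_s"],s["eef_pos"],s["wrist_force"].round(1))
    dark=a[:,3]<125
    j=a[dark&(abs(a[:,1])<11)&(a[:,2]>46)&(a[:,2]<90)&(a[:,0]>110)]
    print("arm face hist",[(int(e),int(c)) for c,e in zip(*np.histogram(j[:,0],np.arange(108,160,2))) if c])
    k=a[(a[:,3]>140)&(a[:,3]-a[:,5]>60)&(a[:,2]>86)&(abs(a[:,1])<26)&(a[:,0]>80)]
    print("cap hist",[(int(e),int(c)) for c,e in zip(*np.histogram(k[:,0],np.arange(80,124,2)))if c])
E
python3 -c "
from h import *
rep()"
```

```text
t 9.925 [0.55844323 0.06779255 0.12013343] [ 0.6 -0.3 -0.7]
arm face hist [(118, 1), (126, 1), (128, 2), (130, 1), (132, 5), (134, 16), (136, 1)]
cap hist [(80, 6), (82, 5), (84, 7), (86, 4), (88, 9), (90, 6), (92, 6), (94, 7), (96, 5), (98, 11), (100, 3)]
```

Both clicked: arm face is at 134 mm and the cap's outer face at about 102. Two more strokes.

>>> jog_arm --steps '[{"tx": 0.33, "ty": -0.95, "tz": 0, "ax": 0, "ay": 0, "az": 0, "grip": -1}, {"tx": 0.75, "ty": -2.2, "tz": 0, "ax": 0, "ay": 0, "az": 0, "grip": -1}, {"tx": 1.1, "ty": -3.2, "tz": 0, "ax": 0, "ay": 0, "az": 0, "grip": -1}, {"tx": 1.24, "ty": -3.6, "tz": 0, "ax": 0, "ay": 0, "az": 0, "grip": -1}, {"tx": 1.24, "ty": -3.6, "tz": 0, "ax": 0, "ay": 0, "az": 0, "grip": -1}]'

```text
time_s: 10.55
eef_pos: [0.5713, 0.0315, 0.1206]
tcp_rot: [0.141, 0.573, 0.801, -0.1]
wrist_force: [-2.4, 6.4, 3.9]
gripper_width: -0.0
gripper_force: 3.5
```

>>> jog_arm --steps '[{"tx": -0.33, "ty": 0.95, "tz": 0, "ax": 0, "ay": 0, "az": 0, "grip": -1}, {"tx": -0.65, "ty": 1.9, "tz": 0, "ax": 0, "ay": 0, "az": 0, "grip": -1}, {"tx": -0.98, "ty": 2.85, "tz": 0, "ax": 0, "ay": 0, "az": 0, "grip": -1}, {"tx": -1.24, "ty": 3.6, "tz": 0, "ax": 0, "ay": 0, "az": 0, "grip": -1}, {"tx": -1.24, "ty": 3.6, "tz": 0, "ax": 0, "ay": 0, "az": 0, "grip": -1}]'

```text
time_s: 11.18
eef_pos: [0.5584, 0.0677, 0.1201]
tcp_rot: [0.142, 0.572, 0.801, -0.101]
wrist_force: [0.6, -1.0, 0.3]
gripper_width: -0.0001
gripper_force: 0.0
```

```bash
python3 -c "
from h import *
rep()"
```

```text
t 11.225 [0.5585723 0.0674589 0.1202046] [ 0.6  0.3 -0.6]
arm face hist [(126, 1), (128, 1), (130, 4), (132, 10), (134, 10), (136, 1)]
cap hist [(80, 5), (82, 5), (84, 5), (86, 7), (88, 7), (90, 6), (92, 7), (94, 9), (96, 5), (98, 10), (100, 3), (102, 1)]
```

The arm face reads 133 mm, so stroke 4 may not have clicked. I'll do the next stroke 1.5 mm deeper and check. It's safe either way, since five clicks is the target.

>>> jog_arm --steps '[{"tx": 0.33, "ty": -0.95, "tz": 0, "ax": 0, "ay": 0, "az": 0, "grip": -1}, {"tx": 0.75, "ty": -2.2, "tz": 0, "ax": 0, "ay": 0, "az": 0, "grip": -1}, {"tx": 1.1, "ty": -3.2, "tz": 0, "ax": 0, "ay": 0, "az": 0, "grip": -1}, {"tx": 1.26, "ty": -3.65, "tz": 0, "ax": 0, "ay": 0, "az": 0, "grip": -1}, {"tx": 1.29, "ty": -3.74, "tz": 0, "ax": 0, "ay": 0, "az": 0, "grip": -1}]'

```text
time_s: 11.85
eef_pos: [0.5718, 0.0301, 0.1206]
tcp_rot: [0.141, 0.573, 0.801, -0.1]
wrist_force: [-2.6, 5.7, 3.3]
gripper_width: -0.0002
gripper_force: 3.3
```

```bash
python3 -c "
from h import *
rep()"
```

```text
t 11.9 [0.57180704 0.03008911 0.12055818] [-2.1  5.2  3.3]
arm face hist [(126, 1), (128, 4)]
cap hist [(80, 2), (82, 3), (84, 4), (86, 2), (88, 5), (90, 2), (92, 3), (94, 3), (96, 1), (98, 3), (100, 4), (104, 1)]
```

>>> jog_arm --steps '[{"tx": -0.33, "ty": 0.95, "tz": 0, "ax": 0, "ay": 0, "az": 0, "grip": -1}, {"tx": -0.65, "ty": 1.9, "tz": 0, "ax": 0, "ay": 0, "az": 0, "grip": -1}, {"tx": -0.98, "ty": 2.85, "tz": 0, "ax": 0, "ay": 0, "az": 0, "grip": -1}, {"tx": -1.29, "ty": 3.74, "tz": 0, "ax": 0, "ay": 0, "az": 0, "grip": -1}, {"tx": -1.29, "ty": 3.74, "tz": 0, "ax": 0, "ay": 0, "az": 0, "grip": -1}]'

```text
time_s: 12.52
eef_pos: [0.5582, 0.0682, 0.12]
tcp_rot: [0.141, 0.572, 0.802, -0.101]
wrist_force: [-0.5, -0.4, -0.5]
gripper_width: -0.0004
gripper_force: 0.0
```

```bash
python3 - <<'E'
from h import *
rep()
p,a=sc()
i=p["image"][130:230,300:400,::-1];cv2.imwrite("pics/s7.png",cv2.resize(i,None,fx=6,fy=6,interpolation=cv2.INTER_CUBIC))
b=a[(a[:,0]>100)];np.set_printoptions(suppress=True,threshold=9999);print(b[:,[0,1,2,3]].astype(int).tolist())
E
```

```text
t 12.575 [0.5584045  0.06786466 0.12010042] [ 1.2  0.5 -1.3]
arm face hist [(126, 5), (128, 17), (130, 2)]
cap hist [(80, 6), (82, 6), (84, 4), (86, 8), (88, 7), (90, 7), (92, 5), (94, 12), (96, 5), (98, 3), (100, 9), (102, 1)]
[[100, -21, 93, 157], [100, -12, 91, 199], [100, 0, 90, 191], [100, -9, 88, 216], [100, 7, 90, 150], [101, -25, 90, 219], [101, 4, 92, 107], [103, -1, 89, 164], [103, -14, 89, 151], [104, -3, 89, 94], [105, 3, 88, 70], [105, 0, 90, 98], [107, -5, 87, 136], [107, -9, 85, 72], [109, -23, 57, 218], [110, 0, 85, 174], [112, -22, 58, 218], [113, -2, 82, 202], [115, -5, 77, 135], [116, -20, 56, 207], [117, -23, 57, 220], [117, 0, 80, 200], [117, -3, 78, 189], [122, -4, 79, 159], [122, -5, 74, 146], [124, 0, 78, 170], [125, 3, 73, 162], [125, 0, 70, 198], [126, -2, 76, 99], [126, -4, 88, 62], [127, 1, 78, 77], [127, -9, 66, 72], [127, -8, 75, 69], [127, -11, 87, 71], [127, -7, 84, 70], [128, -12, 97, 75], [128, -5, 71, 83], [128, -8, 78, 71], [128, -7, 87, 72], [128, -3, 59, 81], [128, -6, 56, 67], [129, -9, 94, 65], [129, -1, 77, 72], [129, -11, 70, 72], [129, -12, 
[... 187 characters left out ...]
 -5, 64, 69], [130, -9, 56, 71], [130, -9, 87, 71], [130, -12, 84, 74], [130, -6, 48, 79], [131, 8, 62, 82], [131, -12, 47, 130], [131, -12, 78, 74], [131, -11, 56, 72], [132, -12, 51, 71], [132, -11, 86, 75], [132, -13, 71, 74], [133, -13, 61, 107], [133, 10, 104, 109], [133, -13, 96, 102], [133, -13, 65, 105], [134, -13, 91, 109], [135, -13, 53, 135], [135, -14, 74, 173], [136, 8, 102, 56], [136, -13, 82, 143], [137, -13, 45, 165], [137, -13, 77, 173], [137, 6, 107, 85], [140, -13, 62, 195], [141, 10, 99, 69], [141, -13, 51, 200], [141, -13, 87, 205], [141, 4, 103, 83], [142, -13, 44, 208], [142, -12, 53, 200], [144, 6, 104, 66], [144, 9, 101, 68], [144, -12, 77, 207], [144, -13, 72, 217]]
```

View pics/s7.png

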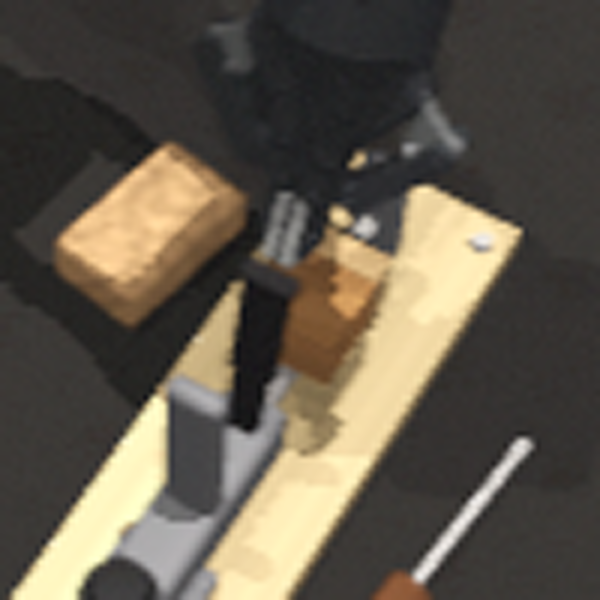

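The cap is closed on the block near (355,250), with the jaw arm at (385,220). The arm face at 128 mm means 4 clicks and about 10 N, so one more stroke should give about 16 N.

>>> jog_arm --steps '[{"tx": 0.33, "ty": -0.95, "tz": 0, "ax": 0, "ay": 0, "az": 0, "grip": -1}, {"tx": 0.75, "ty": -2.2, "tz": 0, "ax": 0, "ay": 0, "az": 0, "grip": -1}, {"tx": 1.1, "ty": -3.2, "tz": 0, "ax": 0, "ay": 0, "az": 0, "grip": -1}, {"tx": 1.27, "ty": -3.68, "tz": 0, "ax": 0, "ay": 0, "az": 0, "grip": -1}, {"tx": 1.3, "ty": -3.78, "tz": 0, "ax": 0, "ay": 0, "az": 0, "grip": -1}]'

```text
time_s: 13.25
eef_pos: [0.5718, 0.0302, 0.1206]
tcp_rot: [0.141, 0.573, 0.801, -0.1]
wrist_force: [-2.8, 7.2, 3.7]
gripper_width: 0.0002
gripper_force: 4.5
```

```bash
python3 -c "
from h import *
rep()"
```

```text
t 13.3 [0.57176904 0.03015836 0.12060729] [-3.3  6.9  4.8]
arm face hist [(120, 1), (122, 3), (124, 2)]
cap hist [(80, 7), (82, 4), (84, 2), (86, 5), (88, 3), (90, 2), (92, 2), (94, 4), (96, 3), (98, 2), (100, 2), (102, 2)]
```

>>> jog_arm --steps '[{"tx": -0.33, "ty": 0.95, "tz": 0, "ax": 0, "ay": 0, "az": 0, "grip": -1}, {"tx": -0.65, "ty": 1.9, "tz": 0, "ax": 0, "ay": 0, "az": 0, "grip": -1}, {"tx": -0.98, "ty": 2.85, "tz": 0, "ax": 0, "ay": 0, "az": 0, "grip": -1}, {"tx": -1.3, "ty": 3.78, "tz": 0, "ax": 0, "ay": 0, "az": 0, "grip": -1}, {"tx": -1.3, "ty": 3.78, "tz": 0, "ax": 0, "ay": 0, "az": 0, "grip": -1}]'

```text
time_s: 13.92
eef_pos: [0.5585, 0.0676, 0.1201]
tcp_rot: [0.142, 0.572, 0.801, -0.101]
wrist_force: [-0.2, -0.2, 0.8]
gripper_width: -0.0
gripper_force: 0.0
```

```bash
python3 -c "
from h import *
rep()"
```

```text
t 13.975 [0.55863494 0.0673753  0.12022368] [-0.   0.3  0.2]
arm face hist [(126, 6), (128, 12), (130, 3)]
cap hist [(80, 5), (82, 4), (84, 7), (86, 6), (88, 9), (90, 7), (92, 5), (94, 7), (96, 6), (98, 6), (100, 5), (102, 3)]
```

No click: it ran to 123 mm and came back. The next stroke goes about 1.5 mm deeper.

>>> jog_arm --steps '[{"tx": 0.33, "ty": -0.95, "tz": 0, "ax": 0, "ay": 0, "az": 0, "grip": -1}, {"tx": 0.75, "ty": -2.2, "tz": 0, "ax": 0, "ay": 0, "az": 0, "grip": -1}, {"tx": 1.1, "ty": -3.2, "tz": 0, "ax": 0, "ay": 0, "az": 0, "grip": -1}, {"tx": 1.28, "ty": -3.74, "tz": 0, "ax": 0, "ay": 0, "az": 0, "grip": -1}, {"tx": 1.32, "ty": -3.84, "tz": 0, "ax": 0, "ay": 0, "az": 0, "grip": -1}]'

```text
time_s: 14.6
eef_pos: [0.572, 0.0295, 0.1206]
tcp_rot: [0.141, 0.573, 0.801, -0.1]
wrist_force: [-3.9, 7.5, 4.5]
gripper_width: 0.0001
gripper_force: 4.5
```

>>> jog_arm --steps '[{"tx": 0.03, "ty": -0.08, "tz": 0, "ax": 0, "ay": 0, "az": 0, "grip": -1}, {"tx": 0.03, "ty": -0.08, "tz": 0, "ax": 0, "ay": 0, "az": 0, "grip": -1}]'

```text
time_s: 14.85
eef_pos: [0.5722, 0.029, 0.1206]
tcp_rot: [0.141, 0.573, 0.801, -0.1]
wrist_force: [-3.0, 7.8, 4.5]
gripper_width: 0.0003
gripper_force: 4.5
```

```bash
python3 -c "
from h import *
rep()"
```

```text
t 14.9 [0.5721819  0.02904604 0.12054471] [-3.8  7.6  4.5]
arm face hist [(122, 3), (124, 3)]
cap hist [(80, 3), (82, 4), (84, 4), (86, 1), (88, 4), (92, 4), (94, 5), (96, 1), (98, 2), (100, 4), (102, 1)]
```

>>> jog_arm --steps '[{"tx": -0.33, "ty": 0.95, "tz": 0, "ax": 0, "ay": 0, "az": 0, "grip": -1}, {"tx": -0.65, "ty": 1.9, "tz": 0, "ax": 0, "ay": 0, "az": 0, "grip": -1}, {"tx": -0.98, "ty": 2.85, "tz": 0, "ax": 0, "ay": 0, "az": 0, "grip": -1}, {"tx": -1.35, "ty": 3.92, "tz": 0, "ax": 0, "ay": 0, "az": 0, "grip": -1}, {"tx": -1.35, "ty": 3.92, "tz": 0, "ax": 0, "ay": 0, "az": 0, "grip": -1}]'

```text
time_s: 15.52
eef_pos: [0.5585, 0.0676, 0.1201]
tcp_rot: [0.142, 0.572, 0.801, -0.101]
wrist_force: [0.7, -0.8, -0.2]
gripper_width: -0.0002
gripper_force: 0.0
```

```bash
python3 -c "
from h import *
rep()"
```

```text
t 15.575 [0.55864743 0.06736555 0.12020266] [-0.  -0.2 -0.1]
arm face hist [(124, 1), (126, 6), (128, 13), (130, 4)]
cap hist [(80, 3), (82, 6), (84, 6), (86, 6), (88, 8), (90, 6), (92, 10), (94, 5), (96, 8), (98, 7), (100, 3), (102, 1)]
```

Still no click, though force shows no stop yet. I'll push this stroke further in small steps and watch force and jaw.

>>> jog_arm --steps '[{"tx": 0.33, "ty": -0.95, "tz": 0, "ax": 0, "ay": 0, "az": 0, "grip": -1}, {"tx": 0.75, "ty": -2.2, "tz": 0, "ax": 0, "ay": 0, "az": 0, "grip": -1}, {"tx": 1.1, "ty": -3.2, "tz": 0, "ax": 0, "ay": 0, "az": 0, "grip": -1}, {"tx": 1.31, "ty": -3.82, "tz": 0, "ax": 0, "ay": 0, "az": 0, "grip": -1}, {"tx": 1.35, "ty": -3.92, "tz": 0, "ax": 0, "ay": 0, "az": 0, "grip": -1}]'

```text
time_s: 16.2
eef_pos: [0.5723, 0.0286, 0.1205]
tcp_rot: [0.141, 0.573, 0.801, -0.1]
wrist_force: [-3.1, 8.4, 3.6]
gripper_width: 0.0001
gripper_force: 4.5
```

>>> jog_arm --steps '[{"tx": 0.03, "ty": -0.1, "tz": 0, "ax": 0, "ay": 0, "az": 0, "grip": -1}, {"tx": 0.03, "ty": -0.1, "tz": 0, "ax": 0, "ay": 0, "az": 0, "grip": -1}]'

```text
time_s: 16.45
eef_pos: [0.5725, 0.028, 0.1205]
tcp_rot: [0.141, 0.573, 0.801, -0.1]
wrist_force: [-2.8, 7.5, 4.9]
gripper_width: -0.0001
gripper_force: 4.6
```

```bash
python3 - <<'E'
from h import *
rep()
p,a=sc();b=a[(a[:,0]>112)&(a[:,3]<125)&(abs(a[:,1])<15)];print(b[:,[0,1,2,3]].astype(int).tolist())
d=np.array([-.3256,.9455]);n=np.array([-d[1],d[0]]);O=np.array([.5697,.0435])
r=p["range_z"];vv,uu=np.nonzero(r>0);K=p["intrinsics"];t=r[vv,uu]
P=(np.c_[(uu-K[0,2])/K[0,0]*t,-(vv-K[1,2])/K[1,1]*t,-t,np.ones(len(t))]@p["extrinsics"].T)[:,:3]
x=(P[:,:2]-O)@d*1000;y=(P[:,:2]-O)@n*1000;z=P[:,2]*1000
m=(abs(y)<14)&(x>-32)&(x<25)&(z>60)&(z<175);o=np.argsort(z[m]);print("blade x,z",np.c_[x[m],y[m],z[m]][o].astype(int)[::2].tolist())
E
```

```text
t 16.5 [0.57249054 0.02809063 0.1204855 ] [-2.6  7.7  3.9]
arm face hist [(122, 5), (124, 1)]
cap hist [(80, 2), (82, 3), (84, 3), (86, 4), (88, 5), (90, 1), (92, 3), (94, 2), (96, 2), (98, 2), (100, 3), (102, 1)]
[[121, 5, 87, 72], [121, 8, 79, 72], [123, 8, 72, 70], [123, 9, 86, 98], [123, 3, 91, 73], [123, 6, 89, 66], [123, 7, 93, 55], [124, 9, 81, 101], [124, 4, 94, 61], [131, -14, 99, 107], [139, -6, 104, 107]]
blade x,z [[-5, -8, 61], [-11, -9, 66], [-5, -9, 68], [-11, -2, 70], [-12, -6, 76], [-11, -2, 77], [-11, -8, 81], [-12, -2, 83], [-15, -7, 92], [-16, -7, 99], [-14, -6, 101], [-9, -12, 105], [-16, -10, 108], [-15, -12, 113], [-16, -7, 115], [-17, -10, 119], [-17, -4, 120], [-18, 1, 120], [-20, -2, 122], [-17, -10, 125], [-17, -13, 127], [-16, 8, 128], [-18, 4, 129], [-19, -2, 131], [-20, -8, 133], [-20, -5, 134], [-19, -8, 136], [-20, -2, 138], [-18, -13, 140], [-21, -5, 142], [-20, 3, 143], [-21, -8, 144], [-20, 7, 144], [-19, 4, 145], [-21, 0, 148], [-18, -12, 149], [-22, -2, 150], [-22, 0, 153], [-6, -5, 156], [-22, -5, 159], [-22, 6, 159], [-20, 1, 159], [-24, -3, 159], [-24, 7, 160], [-20, -4, 160], [-19, -6, 160], [-22, -8, 160], [-15, 10, 161], [-11, -2, 161], [-21, -10, 161], [-14, -10, 161], [-10, 1, 161], [-17, 0, 162], [-25, 1, 162], [-19, 2, 162], [-20, 10, 162], [-6, -8, 163], [-18, 11, 163], [-15, 1, 163], [-10, 4, 163], [-17, -8, 163], [-14, -12, 163], [-14, -1, 163], [-9, 1, 164], [-9, 7, 165], [-6, 13, 165], [-16, -5, 165], [5, -13, 165], [-10, -4, 166], [-9, 0, 166], [-2, -12, 166], [-7, -5, 167], [-4, 13, 167], [-9, -3, 169], [0, -13, 169], [-8, 5, 170], [-6, 6, 170], [-7, 0, 171], [-8, 2, 171], [-4, 13, 172], [-7, -5, 172], [4, -13, 173], [-2, -8, 173], [-6, 3, 173]]
```

The blade measures about 0.27 rad, right at the click threshold, so there is still room before the stop. Going a bit deeper.

>>> jog_arm --steps '[{"tx": 0.04, "ty": -0.12, "tz": 0, "ax": 0, "ay": 0, "az": 0, "grip": -1}, {"tx": 0.04, "ty": -0.12, "tz": 0, "ax": 0, "ay": 0, "az": 0, "grip": -1}]'

```text
time_s: 16.8
eef_pos: [0.5729, 0.0268, 0.1204]
tcp_rot: [0.141, 0.573, 0.801, -0.1]
wrist_force: [-2.2, 7.9, 3.6]
gripper_width: -0.0
gripper_force: 4.4
```

>>> jog_arm --steps '[{"tx": 0.03, "ty": -0.08, "tz": 0, "ax": 0, "ay": 0, "az": 0, "grip": -1}, {"tx": 0.03, "ty": -0.08, "tz": 0, "ax": 0, "ay": 0, "az": 0, "grip": -1}]'

```text
time_s: 17.05
eef_pos: [0.5731, 0.0261, 0.1203]
tcp_rot: [0.141, 0.573, 0.801, -0.1]
wrist_force: [-4.2, 7.5, 3.9]
gripper_width: -0.0001
gripper_force: 4.6
```

```bash
cat >> h.py <<'E'
def bl():
    p=bot.camera("scene");d=np.array([-.3256,.9455]);n=np.array([-d[1],d[0]]);O=np.array([.5697,.0435])
    r=p["range_z"];vv,uu=np.nonzero(r>0);K=p["intrinsics"];t=r[vv,uu]
    P=(np.c_[(uu-K[0,2])/K[0,0]*t,-(vv-K[1,2])/K[1,1]*t,-t,np.ones(len(t))]@p["extrinsics"].T)[:,:3]
    x=(P[:,:2]-O)@d*1000;y=(P[:,:2]-O)@n*1000;z=P[:,2]*1000
    m=(abs(y)<10)&(x>-30)&(x<25)&(z>70)&(z<155)
    # back plane: robust fit x=a+b z
    l=cv2.fitLine(np.c_[z[m],x[m]].astype(np.float32),cv2.DIST_HUBER,0,.01,.01).ravel();b=l[1]/l[0];print("blade back slope",b,"x@126",l[3]+b*(126-l[2]),m.sum())
    j=(abs(y)<16)&(x>110)&(x<132)&(z>60)&(z<95);print("arm pts",np.sort(x[j]).round(0))
E
python3 -c "
from h import *
rep();bl()"
```

```text
t 17.1 [0.57314728 0.02616685 0.1203695 ] [-4.   8.3  3.2]
arm face hist [(120, 3), (122, 2)]
cap hist [(82, 6), (84, 2), (86, 3), (88, 2), (90, 3), (94, 4), (96, 2), (100, 3), (102, 1)]
blade back slope -0.13619745 x@126 -19.884272 48
arm pts [120. 121. 122. 122. 124. 126.]
```

>>> jog_arm --steps '[{"tx": -0.33, "ty": 0.95, "tz": 0, "ax": 0, "ay": 0, "az": 0, "grip": -1}, {"tx": -0.65, "ty": 1.9, "tz": 0, "ax": 0, "ay": 0, "az": 0, "grip": -1}, {"tx": -0.98, "ty": 2.85, "tz": 0, "ax": 0, "ay": 0, "az": 0, "grip": -1}, {"tx": -1.45, "ty": 4.22, "tz": 0, "ax": 0, "ay": 0, "az": 0, "grip": -1}, {"tx": -1.45, "ty": 4.22, "tz": 0, "ax": 0, "ay": 0, "az": 0, "grip": -1}]'

```text
time_s: 17.77
eef_pos: [0.558, 0.0684, 0.1198]
tcp_rot: [0.141, 0.572, 0.802, -0.101]
wrist_force: [0.5, -0.3, 0.4]
gripper_width: 0.0004
gripper_force: 0.0
```

```bash
python3 -c "
from h import *
rep();bl()"
```

```text
t 17.825 [0.55828186 0.06793185 0.11997538] [0.5 0.3 0.3]
arm face hist [(120, 7), (122, 14), (124, 4)]
cap hist [(80, 7), (82, 4), (84, 4), (86, 9), (88, 7), (90, 7), (92, 5), (94, 8), (96, 7), (98, 5), (100, 6), (102, 1)]
blade back slope 0.15343966 x@126 12.038555 135
arm pts [115. 117. 119. 121. 121. 121. 121. 122. 122. 122. 122. 122. 122. 122.
 122. 122. 122. 122. 122. 123. 123. 123. 123. 123. 123. 123. 123. 124.
 124. 125. 125. 125. 125. 126. 126. 127. 127. 129. 129. 129. 130. 130.
 131.]
```

Five clicks: the arm face is at 122 mm, the pad has yielded about 16 mm (about 16 N), and the blade is back at rest. Now I'll lift off (the ratchet holds meanwhile), square the tool and go above the button.

>>> jog_arm --steps '[{"tx": -0.3, "ty": 0.9, "tz": 3.0, "ax": 0, "ay": 0, "az": 0, "grip": -1}, {"tx": -0.3, "ty": 0.9, "tz": 8.0, "ax": 0, "ay": 0, "az": 0, "grip": -1}, {"tx": 0, "ty": 0, "tz": 13.0, "ax": 6.3, "ay": 2.2, "az": 0, "grip": -1}, {"tx": 1.0, "ty": -3.0, "tz": 14.0, "ax": 12.6, "ay": 4.3, "az": 0, "grip": -1}, {"tx": 2.5, "ty": -7.0, "tz": 14.0, "ax": 18.9, "ay": 6.5, "az": 0, "grip": -1}]'

```text
time_s: 18.5
eef_pos: [0.5848, -0.003, 0.2631]
tcp_rot: [0.001, 0.581, 0.814, 0.002]
wrist_force: [1.6, 0.2, 0.1]
gripper_width: 0.0001
gripper_force: 0.0
```

>>> jog_arm --steps '[{"tx": 1.3, "ty": -3.5, "tz": 0, "ax": 0, "ay": 0, "az": 0, "grip": -1}, {"tx": 2.1, "ty": -5.4, "tz": 0, "ax": 0, "ay": 0, "az": 0, "grip": -1}, {"tx": 2.1, "ty": -5.4, "tz": 0, "ax": 0, "ay": 0, "az": 0, "grip": -1}, {"tx": 2.1, "ty": -5.4, "tz": 0, "ax": 0, "ay": 0, "az": 0, "grip": -1}]'

```text
time_s: 19.0
eef_pos: [0.6042, -0.0546, 0.2601]
tcp_rot: [-0.0, 0.581, 0.814, 0.0]
wrist_force: [-0.4, 0.2, -0.1]
gripper_width: 0.0005
gripper_force: 0.0
```

>>> jog_arm --steps '[{"tx": 0, "ty": -0.15, "tz": -4.0, "ax": 0, "ay": 0, "az": 0, "grip": -1}, {"tx": 0, "ty": -0.15, "tz": -9.0, "ax": 0, "ay": 0, "az": 0, "grip": -1}, {"tx": 0, "ty": -0.15, "tz": -13.0, "ax": 0, "ay": 0, "az": 0, "grip": -1}, {"tx": 0, "ty": -0.15, "tz": -16.0, "ax": 0, "ay": 0, "az": 0, "grip": -1}, {"tx": 0, "ty": -0.15, "tz": -16.0, "ax": 0, "ay": 0, "az": 0, "grip": -1}]'

```text
time_s: 19.62
eef_pos: [0.602, -0.0554, 0.0975]
tcp_rot: [-0.003, 0.58, 0.814, -0.001]
wrist_force: [-0.2, -0.9, 0.1]
gripper_width: -0.0001
gripper_force: 0.0
```

```bash
python3 - <<'E'
from h import *
rep()
p=meas()
s=bot.camera("scene")
A=cv2.resize(s["image"][120:270,280:400,::-1],None,fx=4,fy=4,interpolation=cv2.INTER_CUBIC);cv2.imwrite("pics/b.png",A)
E
```

```text
t 19.675 [ 0.60375773 -0.05616848  0.09987761] [0.  0.4 0.4]
arm face hist [(118, 1), (120, 3), (122, 22), (124, 4)]
cap hist [(80, 9), (82, 10), (84, 7), (86, 16), (88, 7), (90, 11), (92, 11), (94, 10), (96, 9), (98, 12), (100, 10), (102, 2)]
t 19.725 eef [ 0.60501365 -0.05679031  0.10144822] s -106.3 F [0.2 0.2 1.4]
jaw 48 x min/mean/max 122.6 131.4 141.9
cap+block 282 x min/mean/max 42.3 72.9 124.7
gapscan [ 7  9 10 10  8  8 10  9  8 10  9  2  2  1  1  0  0  0]
blade 33 x min/mean/max 15.8 21.6 27.8
```

View pics/b.png

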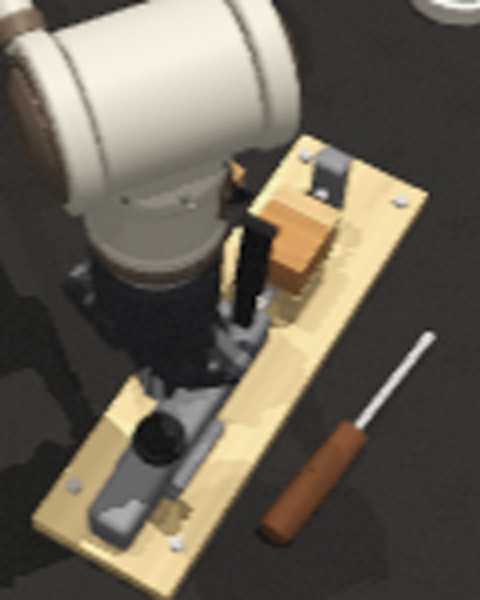

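The cap is closed on the block at (300,215), with the jaw at (330,170) holding at 122 mm. The gripper stands over the button at (160,435) and clears the grip. Descending onto the button.

>>> jog_arm --steps '[{"tx": 0, "ty": 0, "tz": -1.2, "ax": 0, "ay": 0, "az": 0, "grip": -1}, {"tx": 0, "ty": 0, "tz": -1.7, "ax": 0, "ay": 0, "az": 0, "grip": -1}, {"tx": 0, "ty": 0, "tz": -2.0, "ax": 0, "ay": 0, "az": 0, "grip": -1}, {"tx": 0, "ty": 0, "tz": -2.4, "ax": 0, "ay": 0, "az": 0, "grip": -1}, {"tx": 0, "ty": 0, "tz": -2.4, "ax": 0, "ay": 0, "az": 0, "grip": -1}]'

```text
time_s: 20.4
eef_pos: [0.6042, -0.0577, 0.0757]
tcp_rot: [-0.0, 0.581, 0.814, -0.0]
wrist_force: [0.1, -0.3, -0.5]
gripper_width: -0.0004
gripper_force: 0.0
```

>>> jog_arm --steps '[{"tx": 0, "ty": 0, "tz": -0.2, "ax": 0, "ay": 0, "az": 0, "grip": -1}, {"tx": 0, "ty": 0, "tz": -0.2, "ax": 0, "ay": 0, "az": 0, "grip": -1}]'

```text
time_s: 20.65
eef_pos: [0.6044, -0.0577, 0.074]
tcp_rot: [-0.0, 0.581, 0.814, 0.0]
wrist_force: [-0.5, 0.1, 1.1]
gripper_width: -0.0002
gripper_force: 0.0
```

>>> jog_arm --steps '[{"tx": 0, "ty": 0, "tz": -0.2, "ax": 0, "ay": 0, "az": 0, "grip": -1}, {"tx": 0, "ty": 0, "tz": -0.2, "ax": 0, "ay": 0, "az": 0, "grip": -1}]'

```text
time_s: 20.9
eef_pos: [0.6043, -0.0576, 0.0719]
tcp_rot: [-0.0, 0.581, 0.814, -0.0]
wrist_force: [-0.5, 0.4, 0.1]
gripper_width: -0.0004
gripper_force: 0.0
```

>>> jog_arm --steps '[{"tx": 0, "ty": 0, "tz": -0.2, "ax": 0, "ay": 0, "az": 0, "grip": -1}, {"tx": 0, "ty": 0, "tz": -0.2, "ax": 0, "ay": 0, "az": 0, "grip": -1}]'

```text
time_s: 21.15
eef_pos: [0.6043, -0.0576, 0.0699]
tcp_rot: [-0.0, 0.581, 0.814, -0.0]
wrist_force: [0.5, 0.4, 0.3]
gripper_width: -0.0
gripper_force: 0.0
```

```bash
python3 - <<'E'
from h import *
p=bot.camera("scene");d=np.array([-.3256,.9455]);n=np.array([-d[1],d[0]]);O=np.array([.5697,.0435])
r=p["range_z"];vv,uu=np.nonzero(r>0);K=p["intrinsics"];t=r[vv,uu]
P=(np.c_[(uu-K[0,2])/K[0,0]*t,-(vv-K[1,2])/K[1,1]*t,-t,np.ones(len(t))]@p["extrinsics"].T)[:,:3]
x=(P[:,:2]-O)@d*1000;y=(P[:,:2]-O)@n*1000;z=P[:,2]*1000
m=(abs(y)<25)&(x>-150)&(x<-60)&(z>60)&(z<125)
print(np.c_[x[m],y[m],z[m]].astype(int).tolist())
i=p["image"][200:250,290:350,::-1];cv2.imwrite("pics/b2.png",cv2.resize(i,None,fx=10,fy=10,interpolation=cv2.INTER_CUBIC))
print(bot.mark_of(p,"button")[:2])
E
```

```text
[[-111, 12, 117], [-113, 11, 116], [-114, 7, 122], [-113, 8, 114], [-117, 0, 123], [-105, -14, 118], [-118, 2, 117], [-118, -1, 121], [-116, -2, 119], [-117, -6, 124], [-115, -8, 123], [-113, -9, 121], [-111, -14, 124], [-105, 11, 80], [-118, 0, 114], [-118, -4, 119], [-118, -6, 121], [-114, -7, 116], [-114, -10, 117], [-113, -12, 119], [-111, -14, 116], [-89, -4, 69], [-103, 15, 66], [-109, 8, 82], [-105, 7, 77], [-116, -2, 107], [-117, -6, 113], [-115, -8, 112], [-100, -1, 78], [-114, -13, 116], [-98, -6, 80], [-96, -8, 78], [-89, -7, 65], [-82, -12, 60], [-107, 16, 64], [-111, 10, 79], [-109, 8, 78], [-108, 6, 79], [-107, 3, 78], [-106, 1, 80], [-103, 0, 77], [-103, -3, 79], [-99, -4, 73], [-99, -7, 76], [-98, -9, 77], [-92, -8, 65], [-110, 14, 67], [-113, 9, 78], [-113, 6, 81], [-111, 4, 80], [-109, 2, 78], [-106, 0, 75], [-105, -1, 75], [-103, -3, 74], [-102, -6, 75], [-103, -9, 79], [-101, -11, 78], [-94, -10, 64], [-93, -12, 66], [-114, 15, 67], [-112, 13, 64], [-115, 7, 77], [-115, 5, 78], [-114, 2, 80], [-112, 0, 80], [-110, -1, 78], [-107, -2, 74], [-108, -6, 78], [-107, -8
[... 738 characters left out ...]
6, 67], [-120, 5, 63], [-119, 2, 65], [-119, 0, 67], [-119, -3, 72], [-117, -5, 70], [-116, -8, 72], [-117, -12, 78], [-113, -12, 69], [-110, -13, 65], [-108, -16, 66], [-107, -18, 66], [-104, -19, 61], [-122, 3, 62], [-122, 0, 66], [-120, -1, 65], [-119, -3, 66], [-117, -5, 65], [-117, -8, 66], [-116, -11, 67], [-114, -13, 67], [-113, -15, 67], [-111, -17, 65], [-110, -20, 67], [-122, 0, 60], [-124, -3, 68], [-121, -5, 64], [-120, -7, 65], [-120, -10, 69], [-117, -11, 64], [-117, -14, 66], [-115, -17, 66], [-113, -18, 64], [-123, -5, 61], [-122, -8, 64], [-120, -10, 61], [-119, -13, 63], [-117, -15, 61]]
[{'location': [314.3, 225.9], 'conf': 0.6}, {'location': [444.7, 157.1], 'conf': 0.46}]
```

View pics/b2.png

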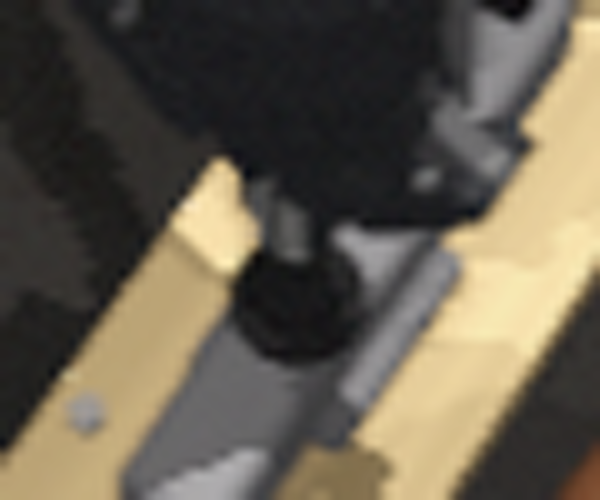

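The fingertips at about (297,258) hang just over the rear half of the button at (298,300), not touching it yet. The true tips sit a little higher than the TCP, so I'll continue down in small steps.

>>> jog_arm --steps '[{"tx": 0, "ty": 0, "tz": -0.2, "ax": 0, "ay": 0, "az": 0, "grip": -1}, {"tx": 0, "ty": 0, "tz": -0.3, "ax": 0, "ay": 0, "az": 0, "grip": -1}, {"tx": 0, "ty": 0, "tz": -0.3, "ax": 0, "ay": 0, "az": 0, "grip": -1}]'

```text
time_s: 21.62
eef_pos: [0.6043, -0.0577, 0.0669]
tcp_rot: [-0.0, 0.581, 0.814, -0.0]
wrist_force: [-0.4, -0.3, -0.1]
gripper_width: 0.0001
gripper_force: 0.0
```

>>> jog_arm --steps '[{"tx": 0, "ty": 0, "tz": -0.2, "ax": 0, "ay": 0, "az": 0, "grip": -1}, {"tx": 0, "ty": 0, "tz": -0.2, "ax": 0, "ay": 0, "az": 0, "grip": -1}]'

```text
time_s: 21.88
eef_pos: [0.6043, -0.0577, 0.0649]
tcp_rot: [-0.0, 0.581, 0.814, -0.0]
wrist_force: [0.5, 0.7, -0.0]
gripper_width: 0.0
gripper_force: 0.0
```

```bash
python3 - <<'E'
from h import *
p=bot.camera("scene");d=np.array([-.3256,.9455]);n=np.array([-d[1],d[0]]);O=np.array([.5697,.0435])
s=bot.read_state();K=p["intrinsics"];Ei=np.linalg.inv(p["extrinsics"])
for dz in(0,.01,.02):
    c=Ei@np.r_[s["eef_pos"]+[0,0,dz],1];u=K@np.array([c[0],-c[1],-c[2]]);print(dz,(u[:2]/u[2]).round(1))
for v in range(214,236):
    row=[]
    for u in range(315,326):
        q=w(p,(u,v)) if 0 else None
        r=p["range_z"][v,u]
        c=np.array([(u-K[0,2])/K[0,0]*r,-(v-K[1,2])/K[1,1]*r,-r,1]);P=(p["extrinsics"]@c)[:3]
        x=(P[:2]-O)@d*1000;y=(P[:2]-O)@n*1000
        row.append("%4d/%3d/%3d"%(x,y,P[2]*1000) if r>0 else "   -   ")
    print(v," ".join(row[::2]),[int(p["image"][v,u].mean()) for u in range(315,326)])
E
```

```text
0 [319.3 228.8]
0.01 [319.2 227.2]
0.02 [319.2 225.5]
214 -120/  3/169 -109/  4/150 -123/-10/187 -126/-18/200 -118/-18/188 -118/-24/195 [28, 28, 30, 28, 25, 24, 29, 26, 28, 27, 28]
215 -121/  2/166 -111/  3/149 -124/-11/185 -125/-18/194 -118/-19/183 -117/-24/187 [25, 30, 27, 29, 27, 25, 27, 26, 26, 28, 27]
216 -118/  4/155 -114/  1/150 -124/-11/181 -123/-16/184 -115/-17/170 -105/-16/154 [27, 27, 26, 29, 28, 29, 27, 27, 28, 30, 27]
217 -119/  3/151 -114/  1/146 -125/-11/176 -122/-16/177 -115/-16/165 -108/-18/156 [27, 28, 29, 27, 27, 28, 29, 27, 28, 28, 27]
218 -118/  4/143 -113/  1/138 -123/-10/168 -124/-17/175 -112/-15/152 -110/-19/154 [27, 47, 49, 29, 28, 26, 27, 26, 29, 31, 34]
219 -112/  8/124 -116/  0/139 -118/ -7/149 -124/-16/169 -113/-16/150 -113/-21/156 [61, 71, 49, 26, 26, 27, 26, 27, 31, 33, 32]
220 -113/  8/120 -116/  0/134 -119/ -7/146 -118/-12/149 -113/-16/145 -115/-22/155 [75, 74, 43, 39, 29, 27, 26, 27, 29, 28, 32]
221 -114/  8/116 -116/  0/128 -118/ -6/138 -118/-12/144 -110/-14/133 -118/-24/157 [76, 73, 59, 74, 60, 36, 28, 29, 27, 30, 30]
222 -114/  8/109 -118/  0/126 
[... 1047 characters left out ...]
   -    -102/-15/ 66 [23, 22, 22, 26, 27, 23, 22, 24, 21, 31, 43]
231 -117/  7/ 61 -120/  0/ 75 -118/ -6/ 78 -114/-10/ 75 -109/-13/ 69 -105/-17/ 67 [22, 23, 25, 24, 24, 27, 20, 18, 20, 24, 29]
232 -119/  5/ 61 -118/  0/ 65 -117/ -5/ 70 -114/-10/ 69 -110/-13/ 66 -107/-18/ 66 [34, 30, 21, 21, 21, 23, 19, 22, 23, 27, 29]
233 -123/  3/ 64 -121/ -1/ 65 -119/ -6/ 68 -115/-10/ 64 -112/-14/ 64 -109/-19/ 65 [31, 36, 31, 21, 24, 22, 24, 22, 22, 25, 42]
234 -124/  2/ 60 -123/ -2/ 65 -120/ -7/ 65 -117/-11/ 63 -114/-16/ 64 -106/-18/ 52 [44, 29, 32, 26, 23, 22, 22, 24, 23, 31, 59]
235 -125/  2/ 57 -125/ -4/ 65 -122/ -8/ 63 -120/-13/ 66 -114/-16/ 57 -108/-18/ 49 [83, 37, 22, 22, 21, 20, 22, 21, 39, 62, 81]
```

The depth shows the finger tips ending about z 0.105, well above the reported TCP and still clear of the button, which explains the zero force. I'll keep going down in small force-checked steps.

>>> jog_arm --steps '[{"tx": 0, "ty": 0, "tz": -0.25, "ax": 0, "ay": 0, "az": 0, "grip": -1}, {"tx": 0, "ty": 0, "tz": -0.5, "ax": 0, "ay": 0, "az": 0, "grip": -1}, {"tx": 0, "ty": 0, "tz": -0.5, "ax": 0, "ay": 0, "az": 0, "grip": -1}]'

```text
time_s: 22.3
eef_pos: [0.6042, -0.0576, 0.0597]
tcp_rot: [-0.0, 0.581, 0.814, -0.0]
wrist_force: [0.4, 0.2, 0.6]
gripper_width: 0.0002
gripper_force: 0.0
```

>>> jog_arm --steps '[{"tx": 0, "ty": 0, "tz": -0.25, "ax": 0, "ay": 0, "az": 0, "grip": -1}, {"tx": 0, "ty": 0, "tz": -0.5, "ax": 0, "ay": 0, "az": 0, "grip": -1}, {"tx": 0, "ty": 0, "tz": -0.5, "ax": 0, "ay": 0, "az": 0, "grip": -1}]'

```text
time_s: 22.68
eef_pos: [0.6042, -0.0576, 0.0548]
tcp_rot: [-0.0, 0.581, 0.814, -0.0]
wrist_force: [-0.5, -0.0, -0.2]
gripper_width: 0.0001
gripper_force: 0.0
```

```bash
python3 - <<'E'
from h import *
d=np.array([-.3256,.9455]);n=np.array([-d[1],d[0]]);O=np.array([.5697,.0435])
for nm in("scene","top"):
    p=bot.camera(nm);K=p["intrinsics"];r=p["range_z"];vv,uu=np.nonzero(r>0);t=r[vv,uu]
    P=(np.c_[(uu-K[0,2])/K[0,0]*t,-(vv-K[1,2])/K[1,1]*t,-t,np.ones(len(t))]@p["extrinsics"].T)[:,:3]
    x=(P[:,:2]-O)@d*1000;y=(P[:,:2]-O)@n*1000;z=P[:,2]*1000;c=p["image"][vv,uu].mean(1)
    m=(x>-170)&(x<-48)&(abs(y)<75)&(z>84)&(z<150);o=np.argsort(z[m])
    print(nm,np.c_[x,y,z,c][m][o][:45].astype(int).tolist())
E
```

```text
scene [[-117, -5, 94, 60], [-116, -8, 95, 45], [-116, -2, 96, 80], [-117, 3, 97, 72], [-113, -9, 97, 28], [-117, 0, 99, 61], [-105, -13, 100, 35], [-113, 9, 101, 68], [-116, -8, 101, 72], [-112, -9, 102, 29], [-118, -6, 103, 94], [-117, 2, 104, 82], [-114, -13, 104, 25], [-117, -3, 104, 79], [-112, -6, 105, 60], [-111, -14, 106, 25], [-113, -12, 106, 27], [-114, 11, 106, 64], [-106, -14, 108, 30], [-117, -6, 108, 87], [-112, 12, 108, 69], [-113, 8, 109, 71], [-116, -8, 109, 61], [-118, 0, 110, 59], [-113, -10, 111, 30], [-118, -3, 111, 80], [-118, 2, 111, 76], [-117, 0, 111, 62], [-116, 3, 113, 72], [-113, 8, 114, 76], [-112, -15, 114, 28], [-116, 0, 114, 61], [-112, 12, 114, 59], [-118, -6, 115, 87], [-113, -9, 116, 29], [-114, -13, 116, 29], [-114, -7, 116, 57], [-118, -3, 117, 84], [-116, -5, 117, 81], [-111, -14, 117, 28], [-113, -12, 118, 28], [-117, 2, 122, 74], [-111, -14, 123, 28], [-118, -3, 124, 75], [-117, 0, 124, 49]]
top []
```

The tips now read z≈94 mm with the TCP at 55, a constant offset of about 39 mm. I expect contact near TCP z 0.039.

>>> jog_arm --steps '[{"tx": 0, "ty": 0, "tz": -0.4, "ax": 0, "ay": 0, "az": 0, "grip": -1}, {"tx": 0, "ty": 0, "tz": -0.8, "ax": 0, "ay": 0, "az": 0, "grip": -1}, {"tx": 0, "ty": 0, "tz": -1.2, "ax": 0, "ay": 0, "az": 0, "grip": -1}, {"tx": 0, "ty": 0, "tz": -1.2, "ax": 0, "ay": 0, "az": 0, "grip": -1}]'

```text
time_s: 23.28
eef_pos: [0.604, -0.0576, 0.0425]
tcp_rot: [-0.001, 0.581, 0.814, -0.0]
wrist_force: [0.5, 0.7, 0.3]
gripper_width: -0.0004
gripper_force: 0.0
```

>>> jog_arm --steps '[{"tx": 0, "ty": 0, "tz": -0.2, "ax": 0, "ay": 0, "az": 0, "grip": -1}, {"tx": 0, "ty": 0, "tz": -0.2, "ax": 0, "ay": 0, "az": 0, "grip": -1}]'

```text
time_s: 23.52
eef_pos: [0.6046, -0.0578, 0.0414]
tcp_rot: [0.0, 0.581, 0.814, 0.0]
wrist_force: [-0.5, -0.6, 2.6]
gripper_width: -0.0
gripper_force: 0.8
```

>>> jog_arm --steps '[{"tx": 0, "ty": 0, "tz": -0.2, "ax": 0, "ay": 0, "az": 0, "grip": -1}, {"tx": 0, "ty": 0, "tz": -0.2, "ax": 0, "ay": 0, "az": 0, "grip": -1}]'

```text
time_s: 23.78
eef_pos: [0.6048, -0.0578, 0.0394]
tcp_rot: [0.0, 0.581, 0.814, 0.0]
wrist_force: [-0.3, -0.1, -0.4]
gripper_width: 0.0001
gripper_force: 0.0
```

>>> jog_arm --steps '[{"tx": 0, "ty": 0, "tz": -0.15, "ax": 0, "ay": 0, "az": 0, "grip": -1}, {"tx": 0, "ty": 0, "tz": -0.15, "ax": 0, "ay": 0, "az": 0, "grip": -1}]'

```text
time_s: 24.02
eef_pos: [0.6048, -0.0578, 0.0379]
tcp_rot: [0.0, 0.581, 0.814, 0.0]
wrist_force: [-0.4, 0.6, 4.8]
gripper_width: 0.0002
gripper_force: 2.2
```

```bash
cat >> h.py <<'E'
def tip():
    d=np.array([-.3256,.9455]);n=np.array([-d[1],d[0]]);O=np.array([.5697,.0435])
    p=bot.camera("scene");K=p["intrinsics"];r=p["range_z"];vv,uu=np.nonzero(r>0);t=r[vv,uu]
    P=(np.c_[(uu-K[0,2])/K[0,0]*t,-(vv-K[1,2])/K[1,1]*t,-t,np.ones(len(t))]@p["extrinsics"].T)[:,:3]
    x=(P[:,:2]-O)@d*1000;y=(P[:,:2]-O)@n*1000;z=P[:,2]*1000;c=p["image"][vv,uu].mean(1)
    m=(x>-170)&(x<-90)&(abs(y)<12)&(z>65)&(z<100)&(c>45);print("silver",np.c_[x,y,z,c][m][np.argsort(z[m])][:8].astype(int).tolist())
    m=(x>-125)&(x<-106)&(abs(y)<10)&(c<40)&(z>60)&(z<90);print("button z",np.sort(z[m]).astype(int).tolist())
    s=bot.read_state();print(s["time_s"],s["eef_pos"],s["wrist_force"].round(1),s["wrist_torque"].round(2))
E
python3 -c "
from h import *
tip();rep()"
```

```text
silver [[-114, 8, 73, 69], [-117, 0, 74, 46], [-117, 6, 75, 58], [-117, -5, 76, 54], [-113, 9, 77, 68], [-117, -2, 78, 79], [-117, 3, 78, 71], [-117, -9, 81, 49]]
button z [61, 62, 62, 62, 62, 63, 63, 63, 64, 64, 64, 65, 66, 66, 66, 66, 67, 67, 67, 67, 69, 70, 71, 71, 73, 73, 74, 74, 79]
24.075 [ 0.60481643 -0.05778525  0.03791417] [-0.3  0.5  4.2] [ 0.05  0.01 -0.01]
t 24.125 [ 0.6047955  -0.05779345  0.03790135] [-0.3  0.6  5.1]
arm face hist [(112, 5), (114, 10), (116, 8), (118, 3), (120, 3), (122, 1), (140, 2), (142, 2), (144, 1), (146, 1), (148, 6), (150, 21), (152, 16)]
cap hist [(80, 5), (82, 8), (84, 7), (86, 8), (88, 8), (90, 7), (92, 8), (94, 9), (96, 8), (98, 6), (100, 10), (102, 1)]
```

The jaw arm face already reads 151 mm, fully out. I'll press slightly deeper to be well past 5 mm, hold for over a second, then verify and let go.

>>> jog_arm --steps '[{"tx": 0, "ty": 0, "tz": -0.15, "ax": 0, "ay": 0, "az": 0, "grip": -1}, {"tx": 0, "ty": 0, "tz": -0.15, "ax": 0, "ay": 0, "az": 0, "grip": -1}]'

```text
time_s: 24.38
eef_pos: [0.6048, -0.0578, 0.0362]
tcp_rot: [0.0, 0.581, 0.814, 0.0]
wrist_force: [-0.2, 1.0, 5.3]
gripper_width: -0.0
gripper_force: 2.5
```

```bash
python3 -c "
from h import *
tip();rep()"
```

```text
silver [[-110, 11, 71, 69], [-116, -2, 71, 57], [-116, 7, 71, 71], [-117, 0, 74, 49], [-115, -7, 75, 73], [-115, 8, 75, 69], [-118, -6, 77, 86], [-116, -2, 77, 80]]
button z [60, 61, 62, 62, 63, 64, 64, 64, 65, 65, 65, 66, 66, 66, 67, 67, 67, 67, 67, 67, 67, 69, 70, 71, 71, 71, 73, 74]
24.425 [ 0.6047838  -0.05780116  0.03628898] [0.1 0.5 5.5] [ 0.08 -0.07  0.02]
t 24.475 [ 0.60478153 -0.05780434  0.036314  ] [0.1 0.8 4.9]
arm face hist [(112, 3), (114, 16), (116, 7), (118, 3), (120, 1), (138, 2), (144, 2), (146, 3), (148, 5), (150, 19), (152, 14), (154, 1)]
cap hist [(80, 5), (82, 8), (84, 5), (86, 7), (88, 9), (90, 11), (92, 6), (94, 7), (96, 8), (98, 8), (100, 7), (102, 3), (104, 1), (120, 1)]
```

>>> jog_arm --steps '[{"tx": 0, "ty": 0, "tz": -0.15, "ax": 0, "ay": 0, "az": 0, "grip": -1}, {"tx": 0, "ty": 0, "tz": -0.15, "ax": 0, "ay": 0, "az": 0, "grip": -1}, {"tx": 0, "ty": 0, "tz": -0.15, "ax": 0, "ay": 0, "az": 0, "grip": -1}]'

```text
time_s: 24.85
eef_pos: [0.6048, -0.0578, 0.0349]
tcp_rot: [0.0, 0.581, 0.814, 0.0]
wrist_force: [-1.0, 0.3, 4.7]
gripper_width: -0.0002
gripper_force: 2.7
```

>>> jog_arm --steps '[{"tx": 0, "ty": 0, "tz": -0.1, "ax": 0, "ay": 0, "az": 0, "grip": -1}, {"tx": 0, "ty": 0, "tz": -0.1, "ax": 0, "ay": 0, "az": 0, "grip": -1}, {"tx": 0, "ty": 0, "tz": -0.1, "ax": 0, "ay": 0, "az": 0, "grip": -1}]'

```text
time_s: 25.22
eef_pos: [0.6048, -0.0578, 0.034]
tcp_rot: [0.0, 0.581, 0.814, 0.0]
wrist_force: [0.0, 0.6, 6.0]
gripper_width: 0.0002
gripper_force: 2.9
```

```bash
python3 -c "
from h import *
tip();rep()"
```

```text
silver [[-116, 4, 68, 47], [-116, -1, 69, 78], [-115, 8, 70, 70], [-113, 9, 71, 68], [-116, 1, 74, 51], [-116, 4, 77, 80], [-118, -6, 78, 98], [-116, -8, 78, 74]]
button z [60, 61, 62, 62, 64, 64, 64, 64, 65, 65, 65, 65, 65, 65, 66, 66, 67, 67, 67, 67, 68, 68, 69, 71, 71]
25.275 [ 0.60484593 -0.05779821  0.03398216] [-0.2  0.7  5.4] [ 0.11 -0.   -0.  ]
t 25.325 [ 0.60480883 -0.05780526  0.03397371] [-0.1  0.4  5.8]
arm face hist [(112, 5), (114, 12), (116, 9), (118, 2), (120, 2), (122, 1), (140, 1), (144, 4), (146, 1), (148, 8), (150, 17), (152, 12), (154, 2)]
cap hist [(80, 7), (82, 8), (84, 6), (86, 9), (88, 9), (90, 7), (92, 8), (94, 6), (96, 8), (98, 6), (100, 10), (102, 3), (120, 1)]
```

Contact was at about 0.039, so depth is now about 5 mm. I'll press to about 6.5 mm and hold for over a second.

>>> jog_arm --steps '[{"tx": 0, "ty": 0, "tz": -0.1, "ax": 0, "ay": 0, "az": 0, "grip": -1}, {"tx": 0, "ty": 0, "tz": -0.14, "ax": 0, "ay": 0, "az": 0, "grip": -1}, {"tx": 0, "ty": 0, "tz": -0.14, "ax": 0, "ay": 0, "az": 0, "grip": -1}, {"tx": 0, "ty": 0, "tz": -0.14, "ax": 0, "ay": 0, "az": 0, "grip": -1}, {"tx": 0, "ty": 0, "tz": -0.14, "ax": 0, "ay": 0, "az": 0, "grip": -1}]'

```text
time_s: 25.95
eef_pos: [0.605, -0.0579, 0.0335]
tcp_rot: [0.0, 0.581, 0.814, 0.0]
wrist_force: [-3.1, 1.3, 11.2]
gripper_width: -0.0001
gripper_force: 5.5
```

>>> jog_arm --steps '[{"tx": 0, "ty": 0, "tz": 0, "ax": 0, "ay": 0, "az": 0, "grip": -1}, {"tx": 0, "ty": 0, "tz": 0, "ax": 0, "ay": 0, "az": 0, "grip": -1}, {"tx": 0, "ty": 0, "tz": 0, "ax": 0, "ay": 0, "az": 0, "grip": -1}, {"tx": 0, "ty": 0, "tz": 0, "ax": 0, "ay": 0, "az": 0, "grip": -1}, {"tx": 0, "ty": 0, "tz": 0, "ax": 0, "ay": 0, "az": 0, "grip": -1}]'

```text
time_s: 26.58
eef_pos: [0.605, -0.0579, 0.0335]
tcp_rot: [0.0, 0.581, 0.814, 0.0]
wrist_force: [-1.8, 0.3, 10.8]
gripper_width: -0.0003
gripper_force: 5.5
```

>>> jog_arm --steps '[{"tx": 0, "ty": 0, "tz": 0, "ax": 0, "ay": 0, "az": 0, "grip": -1}, {"tx": 0, "ty": 0, "tz": 0, "ax": 0, "ay": 0, "az": 0, "grip": -1}, {"tx": 0, "ty": 0, "tz": 0, "ax": 0, "ay": 0, "az": 0, "grip": -1}, {"tx": 0, "ty": 0, "tz": 0, "ax": 0, "ay": 0, "az": 0, "grip": -1}, {"tx": 0, "ty": 0, "tz": 0, "ax": 0, "ay": 0, "az": 0, "grip": -1}]'

```text
time_s: 27.2
eef_pos: [0.605, -0.0579, 0.0335]
tcp_rot: [0.0, 0.581, 0.814, 0.0]
wrist_force: [-2.7, 0.6, 12.0]
gripper_width: 0.0002
gripper_force: 5.5
```

```bash
python3 -c "
from h import *
rep()"
```

```text
t 27.25 [ 0.60499401 -0.05790399  0.03352851] [-2.6  0.3 10.7]
arm face hist [(112, 3), (114, 12), (116, 9), (118, 3), (120, 1), (140, 2), (142, 1), (144, 2), (146, 3), (148, 6), (150, 20), (152, 8), (154, 4)]
cap hist [(80, 8), (82, 8), (84, 6), (86, 7), (88, 7), (90, 8), (92, 6), (94, 9), (96, 7), (98, 9), (100, 9), (102, 2)]
```

The button is at its stop with only a light 11 N, and the jaw is fully out. Letting go straight up.

>>> jog_arm --steps '[{"tx": 0, "ty": 0, "tz": 0.5, "ax": 0, "ay": 0, "az": 0, "grip": -1}, {"tx": 0, "ty": 0, "tz": 2.0, "ax": 0, "ay": 0, "az": 0, "grip": -1}, {"tx": 0, "ty": 0, "tz": 6.0, "ax": 0, "ay": 0, "az": 0, "grip": -1}, {"tx": 0, "ty": 0, "tz": 11.0, "ax": 0, "ay": 0, "az": 0, "grip": -1}, {"tx": 0, "ty": 0, "tz": 17.0, "ax": 0, "ay": 0, "az": 0, "grip": -1}]'

```text
time_s: 27.88
eef_pos: [0.6028, -0.0573, 0.2023]
tcp_rot: [-0.002, 0.581, 0.814, -0.001]
wrist_force: [0.8, 0.6, -0.5]
gripper_width: -0.0002
gripper_force: 0.0
```

>>> jog_arm --steps '[{"tx": 0, "ty": -4, "tz": 4, "ax": 0, "ay": 0, "az": 0, "grip": -1}, {"tx": 0, "ty": -9, "tz": 5, "ax": 0, "ay": 0, "az": 0, "grip": -1}, {"tx": 0, "ty": -14, "tz": 5, "ax": 0, "ay": 0, "az": 0, "grip": -1}, {"tx": 0, "ty": -18, "tz": 5, "ax": 0, "ay": 0, "az": 0, "grip": -1}, {"tx": 0, "ty": -18, "tz": 5, "ax": 0, "ay": 0, "az": 0, "grip": -1}]'

```text
time_s: 28.5
eef_pos: [0.6032, -0.2403, 0.2512]
tcp_rot: [-0.001, 0.583, 0.813, -0.0]
wrist_force: [-0.1, 0.7, 0.8]
gripper_width: -0.0
gripper_force: 0.0
```

```bash
python3 -c "
from h import *
rep();bl();meas()"
```

```text
t 28.55 [ 0.60363672 -0.23842258  0.25142461] [-0.7  0.4  0.6]
arm face hist [(112, 1), (114, 11), (116, 12), (118, 4), (120, 3), (140, 2), (142, 1), (144, 3), (146, 2), (148, 3), (150, 23), (152, 11), (154, 2)]
cap hist [(80, 11), (82, 6), (84, 11), (86, 9), (88, 9), (90, 13), (92, 6), (94, 14), (96, 6), (98, 13), (100, 9), (102, 2), (104, 1)]
blade back slope 0.14704952 x@126 12.046805 130
arm pts [114. 114. 114. 115. 115. 115. 115. 115. 115. 115. 115. 115. 115. 116.
 116. 116. 116. 116. 116. 116. 116. 116. 116. 116. 117. 117. 117. 117.
 117. 117. 118. 118. 118. 118. 119. 119. 119. 119. 120. 120. 121. 122.
 122. 123. 123. 130.]
t 28.65 eef [ 0.6041858  -0.23673278  0.25185957] s -276.2 F [-0.3 -0.2 -0.1]
jaw 47 x min/mean/max 151.3 160.7 170.6
cap+block 263 x min/mean/max 42.5 72.7 121.0
gapscan [11  8 10 10  9  7  8  6  9 10  7  2  0  0  0  0  0  0]
blade 34 x min/mean/max 15.9 21.6 27.5
```

```bash
python3 -c "
from bench import bot
print(bot.hand_in())"
```

```text
the job is handed in; nothing more can be done
None
```

The job is handed in: the cap is home, and after five clicks the ratchet alone held about 16 N (estimated from how far the pad yielded) for over 2 s. The jaw then ran fully out with the button let go. Three extra trigger strokes failed to click, and the button touched its stop lightly at about 11 N.

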